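# File the brake-pad cartons upright in the cart tray

## Task

Pull the cart's tray all the way out to its stop, then take every flat brake-pad carton that lies on the cart and stand it up on one of its thin edges in the tray, broad faces towards the tray's left and right sides, so that side by side they make one neat straight row along the rubber strip that runs across the tray, with no gap in the row wider than about a finger's breadth, 20 mm (touching is fine). Leave the tray fully out with the cartons standing square on its floor by themselves, and do not disturb the bell, the pedal or the torque wrench.

Things in the scene. Friction and masses are not known exactly. Their poses are not given: they have to be found in the camera images.
- carton1: a small flat brake-pad carton, plain brown cardboard with a pale paper band across one broad face, 64 x 64 x 26 mm, about 70 g; there are four or five alike. Origin at its centre; own z axis is square to the broad faces (the 26 mm thickness), own x and y run along the 64 mm sides. At the start it lies flat on the cart deck (z = 0).
- carton2: a small flat brake-pad carton, plain brown cardboard with a pale paper band across one broad face, 64 x 64 x 26 mm, about 70 g; there are four or five alike. Origin at its centre; own z axis is square to the broad faces (the 26 mm thickness), own x and y run along the 64 mm sides. At the start it lies flat on the cart deck (z = 0).
- carton3: a small flat brake-pad carton, plain brown cardboard with a pale paper band across one broad face, 64 x 64 x 26 mm, about 70 g; there are four or five alike. Origin at its centre; own z axis is square to the broad faces (the 26 mm thickness), own x and y run along the 64 mm sides. At the start it lies flat on the cart deck (z = 0).
- carton4: a small flat brake-pad carton, plain brown cardboard with a pale paper band across one broad face, 64 x 64 x 26 mm, about 70 g; there are four or five alike. Origin at its centre; own z axis is square to the broad faces (the 26 mm thickness), own x and y run along the 64 mm sides. At the start it lies flat on the cart deck (z = 0).
- carton5: a small flat brake-pad carton, plain brown cardboard with a pale paper band across one broad face, 64 x 64 x 26 mm, about 70 g; there are four or five alike. Origin at its centre; own z axis is square to the broad faces (the 26 mm thickness), own x and y run along the 64 mm sides. At the start it lies flat on the cart deck (z = 0).
- housing: the tray unit fixed on the cart deck: a grey steel housing open at the front, 250 mm deep, 228 mm wide, top 94 mm above the deck. Origin on the deck at the middle of its front opening; x points into it (away from the robot), z up. It cannot move; its place and yaw differ from start to start.
- tray (a joint): how far the tray is pulled out of the housing, m: 0 fully in, 0.19 at its stop; starts between 0 and 0.03. It slides along the housing's -x axis with about 3 N of friction and stays where it is left. Aluminium tray, inside 190 mm wide, side walls 30 mm above its floor; its grey front panel is 12 mm thick with its top 62 mm above the deck.
- tray_handle (a point): middle of the tray's handle, a round steel bar 10 mm thick and 100 mm long, parallel to the housing's y axis, 50 mm above the deck, its centre 35 mm in front of the front panel's outer face (30 mm free between bar and panel). Moves with the tray; axes parallel to the housing's.
- tray_row (a point): on the tray floor (16 mm above the deck), middle of the black rubber strip (70 mm along x, 186 mm along y, flush with the floor) that runs across the tray from side to side; moves with the tray. Axes as the housing's: x to the back, y across, z up. The front panel's inner face is 85 mm in front of this point; with the tray at its stop the housing's front opening is 105 mm behind it.
- bell: bystander: green plastic bell, 52 mm across, 31 mm high, on top of the housing; origin under its centre. Leave alone.
- pedal: bystander: metal pedal about 90 x 76 x 22 mm on the deck to the right of the housing; origin under its centre. Leave alone.
- torque_wrench: bystander: steel torque wrench 265 mm long lying on the deck to the left of the housing; 30 mm high at most; origin under its middle, own x axis along its length. Leave alone.

How it is judged (in metres and radians):
On the way:
1. the tray is pulled out to its stop (value of joint tray above 0.182 m), for 0.2 s.
At the end, for the whole second after the job is handed in: Tray within 10 mm of its stop. Each carton stands at rest on a thin edge on the tray floor, upright to 0.1 rad, faces square to the tray to 0.2 rad, centre within 14 mm of the strip centre line and 85 mm of tray_row along it; each carton and each pair within 50 mm of the next (value of joint tray above 0.18 m and velocity of joint tray below 0.01 m/s and angle between the z axis of each of carton1, carton2, carton3, carton4, carton5 and the y axis of tray_row, either way round below 0.2 rad and (angle between the x axis of carton1 and the z axis of tray_row, either way round below 0.1 rad or angle between the y axis of carton1 and the z axis of tray_row, either way round below 0.1 rad) and z of carton1 in the frame of tray_row between 0.026 and 0.038 m and x of carton1 in the frame of tray_row between -0.014 and 0.014 m and y of carton1 in the frame of tray_row between -0.085 and 0.085 m and linear speed of each of carton1, carton2, carton3, carton4, carton5 below 0.02 m/s and (distance between carton1 and carton2 below 0.05 m or distance between carton1 and carton3 below 0.05 m or distance between carton1 and carton4 below 0.05 m or distance between carton1 and carton5 below 0.05 m) and (angle between the x axis of carton2 and the z axis of tray_row, either way round below 0.1 rad or angle between the y axis of carton2 and the z axis of tray_row, either way round below 0.1 rad) and z of carton2 in the frame of tray_row between 0.026 and 0.038 m and x of carton2 in the frame of tray_row between -0.014 and 0.014 m and y of carton2 in the frame of tray_row between -0.085 and 0.085 m and (distance between carton2 and carton1 below 0.05 m or distance between carton2 and carton3 below 0.05 m or distance between carton2 and carton4 below 0.05 m or distance between carton2 and carton5 below 0.05 m) and (angle between the x axis of carton3 and the z axis of tray_row, either way round below 0.1 rad or angle between the y axis of carton3 and the z axis of tray_row, either way round below 0.1 rad) and z of carton3 in the frame of tray_row between 0.026 and 0.038 m and x of carton3 in the frame of tray_row between -0.014 and 0.014 m and y of carton3 in the frame of tray_row between -0.085 and 0.085 m and (distance between carton3 and carton1 below 0.05 m or distance between carton3 and carton2 below 0.05 m or distance between carton3 and carton4 below 0.05 m or distance between carton3 and carton5 below 0.05 m) and (angle between the x axis of carton4 and the z axis of tray_row, either way round below 0.1 rad or angle between the y axis of carton4 and the z axis of tray_row, either way round below 0.1 rad) and z of carton4 in the frame of tray_row between 0.026 and 0.038 m and x of carton4 in the frame of tray_row between -0.014 and 0.014 m and y of carton4 in the frame of tray_row between -0.085 and 0.085 m and (distance between carton4 and carton1 below 0.05 m or distance between carton4 and carton2 below 0.05 m or distance between carton4 and carton3 below 0.05 m or distance between carton4 and carton5 below 0.05 m) and (angle between the x axis of carton5 and the z axis of tray_row, either way round below 0.1 rad or angle between the y axis of carton5 and the z axis of tray_row, either way round below 0.1 rad) and z of carton5 in the frame of tray_row between 0.026 and 0.038 m and x of carton5 in the frame of tray_row between -0.014 and 0.014 m and y of carton5 in the frame of tray_row between -0.085 and 0.085 m and (distance between carton5 and carton1 below 0.05 m or distance between carton5 and carton2 below 0.05 m or distance between carton5 and carton3 below 0.05 m or distance between carton5 and carton4 below 0.05 m) and (distance between any of carton1, carton2 and carton3 below 0.05 m or distance between any of carton1, carton2 and carton4 below 0.05 m or distance between any of carton1, carton2 and carton5 below 0.05 m) and (distance between any of carton1, carton3 and carton2 below 0.05 m or distance between any of carton1, carton3 and carton4 below 0.05 m or distance between any of carton1, carton3 and carton5 below 0.05 m) and (distance between any of carton1, carton4 and carton2 below 0.05 m or distance between any of carton1, carton4 and carton3 below 0.05 m or distance between any of carton1, carton4 and carton5 below 0.05 m) and (distance between any of carton1, carton5 and carton2 below 0.05 m or distance between any of carton1, carton5 and carton3 below 0.05 m or distance between any of carton1, carton5 and carton4 below 0.05 m) and (distance between any of carton2, carton3 and carton1 below 0.05 m or distance between any of carton2, carton3 and carton4 below 0.05 m or distance between any of carton2, carton3 and carton5 below 0.05 m) and (distance between any of carton2, carton4 and carton1 below 0.05 m or distance between any of carton2, carton4 and carton3 below 0.05 m or distance between any of carton2, carton4 and carton5 below 0.05 m) and (distance between any of carton2, carton5 and carton1 below 0.05 m or distance between any of carton2, carton5 and carton3 below 0.05 m or distance between any of carton2, carton5 and carton4 below 0.05 m) and (distance between any of carton3, carton4 and carton1 below 0.05 m or distance between any of carton3, carton4 and carton2 below 0.05 m or distance between any of carton3, carton4 and carton5 below 0.05 m) and (distance between any of carton3, carton5 and carton1 below 0.05 m or distance between any of carton3, carton5 and carton2 below 0.05 m or distance between any of carton3, carton5 and carton4 below 0.05 m) and (distance between any of carton4, carton5 and carton1 below 0.05 m or distance between any of carton4, carton5 and carton2 below 0.05 m or distance between any of carton4, carton5 and carton3 below 0.05 m)); the robot touches nothing.
It fails at once if the bell is disturbed (moved more than 30 mm) (distance of bell from where it was at the start of the episode above 0.03 m).
It fails at once if the pedal is disturbed (moved more than 30 mm) (distance of pedal from where it was at the start of the episode above 0.03 m).
It fails at once if the torque wrench is disturbed (moved more than 30 mm) (distance of torque_wrench from where it was at the start of the episode above 0.03 m).
Of carton1, carton2, carton3, carton4, carton5 only 4 to 5 are there at a start; the rules pass over those that are not, and their reading is None.
At some moment in a run one of carton1, carton2, carton3, carton4, carton5 may be knocked a few centimetres aside while the robot is not near it.
Once in a run the grip may slacken for a moment while it holds something.
It also fails if it takes over 210 s, if anything falls off the work surface, if the arm or the gripper's body presses on something with over 40 N, if the wrist force passes 120 N, or if a joint passes its speed limit or range.

## Robot

A 6-joint arm with a two-finger parallel gripper is mounted at the origin on the work surface. World frame = base frame: x ahead of the robot, y to its left, z up, the work surface at z = 0. Lengths are in mm, angles in rad, forces in N, time in s.
With the tool pointing down it reaches from about 425 to 950 mm from the base axis. Payload 14.7 kg.
Tool frame: the origin (TCP) lies on the mounting face of the last link; the fingertips stand 173 mm ahead of it and the grasp point (between the pads) lies 155 mm ahead of it; y points along the fingers, x is the direction in which the jaws open and shut, and the axes are right-handed (so a half turn about y gives the same grasp; the last joint's range is limited). The gripper opens to 85 mm and grips with 20 to 120 N. Pads are 22 mm wide; open, the fingers measure 114 mm over their backs; the gripper's body (76 mm by 85 mm) begins 54 mm behind the grasp point. The pads swing forward as they close: fully open they stand 13 mm farther back than shut.
Start: joints at [-1.243, 0.48, 1.596, -0, 1.065, -0.047], TCP at [237.972, -604.866, 404.697] pointing down, gripper open.
Joint ranges: [-2.75, 2.75], [-0.82, 2.05], [0.23, 2.67], [-1.56, 4.7], [0.09, 2.69], [-2.92, 2.92]. Speed limits (rad/s): [1.89, 1.89, 2.39, 3.01, 3.01, 3.01].

## Interface

Orientations are given as a unit quaternion [w, x, y, z].
In Python, from bench import telemetry, imaging, job gives the robot as it stands.
- The arm moves only by the shell command python3 -m creep 'ROWS' [OPENING] [FORCE]. ROWS is JSON, a list of rows, each an object of numbers: "dx", "dy", "dz": the shift along the tool's x, y, z normalised to -1 to 1, where 1 is 300 mm; "ax", "ay", "az": the turn, a rotation vector about the tool's x, y, z normalised to -1 to 1, where 1 is 0.5 rad. A call has 1 to 12 rows; each row shifts and turns the commanded pose from where the row before left it, along the tool's axes as they then stand; what a row does not reach is not made up. A row lasts 1/12 s, in which the tool goes at most 41.7 mm and 7.16 degrees, less where a joint would pass 70% of its speed; a pose out of reach is approached as far as the arm can. A call with a number of a shift or a turn outside -1 to 1 is refused whole. A call with a gripper value outside its range is refused whole. OPENING is the closure in counts, from 0 (fully open) to 255 (shut), set as the call begins (- or left out, the last holds). The fingers move at their own pace and stop on an object; FORCE is the grip in N (left out, the last holds). Time passes only in rows, so rows that do not move let the fingers close. It gives the time, the measured TCP pose, the force and the opening at its end, in the units of the state.
- telemetry.state(): the state, without advancing time (a new reading comes with each control period).
- imaging.get_image(name): name is "scene" or "side" or "wrist"; returns a dict with "pixels" (480x640x3 uint8, blue, green, red), "z_map" (480x640 float32, mm along the optical axis (not along the pixel's ray), 0 where there is no reading), "fx", "fy", "cx", "cy" (pixels), "D" ([k1, k2, p1, p2, k3] as OpenCV has them; the pictures are not rectified), "R" (3x3) and "t" (3): a world point X has camera coordinates R X + t. Camera axes: x right, y down, z forward; pixel columns grow to the right and rows downward; lengths in mm; the calibration is good to about 2 mm. A picture is of the moment at which its call begins.
- job.hand_in(): hands the job in, once; it reports no verdict.
The state is a dict: "time_s": time; "qpos": joint angles; "joint_velocities": joint speeds; "joint_torque": joint torques, N m; "eef_pos": TCP position; "ee_rot": TCP orientation; "ft_force": force on the tool from outside, world axes, zero at the start; "wrist_torque": the same for the moment, N m; "finger_gap": finger opening in mm.
Only numpy, scipy, OpenCV 4.12 (cv2) and the standard library are available. Lean on these libraries where they do the work, as an engineer would, in place of code of your own. Each camera call takes 0.05 s, during which the arm holds its last target.

## Working session

There is one attempt and no reset: what is moved stays moved. The work goes in short steps, Python scripts to look and compute and a shell command to move; the robot and the scene stay as the last step left them, time stands still between calls to the robot, and variables do not carry over. Pictures are saved under pics/ and viewed, and the job is handed in when it is done.

```bash
ls; mkdir -p pics; python3 - <<'E'
from bench import telemetry, imaging, job
import cv2
print(telemetry.state())
for n in("scene","side","wrist"):
    im=imaging.get_image(n); cv2.imwrite(f"pics/{n}0.png",im["pixels"])
    print(n,im["fx"],im["fy"],im["cx"],im["cy"],im["D"],im["R"],im["t"])
E
```

```text
pics
{'time_s': 0.0, 'qpos': array([-1.24260204e+00,  4.80846466e-01,  1.59686586e+00,  3.16705213e-05,
        1.06508828e+00, -4.66000620e-02]), 'joint_velocities': array([-0.00055122,  0.00056148, -0.00225565,  0.00051379, -0.00089239,
       -0.00066592]), 'joint_torque': array([ 5.06544995e-03, -9.50641894e+01, -4.30180407e+01,  2.80186413e-05,
        1.26297775e-02,  6.37888070e-05]), 'eef_pos': array([ 237.91399548, -604.6831218 ,  404.06575378]), 'ee_rot': array([ 0.58465866, -0.58412976,  0.39843501, -0.39776402]), 'ft_force': array([-0.23053238, -0.38795725,  1.03686165]), 'wrist_torque': array([-0.00275476,  0.01084089, -0.03776729]), 'finger_gap': 85.66469946177779}
scene 447.9935327806551 447.9935327806551 323.39342351335654 238.17378069965557 [0.00773274 0.         0.         0.         0.        ] [[ 0.10612184  0.9943462  -0.00371316]
 [ 0.7452618  -0.08200925 -0.6617094 ]
 [-0.65827274  0.06745455 -0.74975122]] [-104.32943643 -390.90547585 1468.19560682]
side 620.4386231821497 620.4386231821497 316.5121617642521 241.82130956833558 [0.04094472 0.         0.         0.         0.        ] [[-0.97126578 -0.23751651 -0.01512286]
 [-0.15664897  0.68582879 -0.71070385]
 [ 0.17917559 -0.68791335 -0.70332875]] [ 584.03992147  133.01711056 1278.52561048]
wrist 423.26141252007113 423.26141252007113 326.06811445182456 237.71808618346967 [-0.01876207  0.          0.          0.          0.        ] [[ 0.36717372 -0.93015148 -0.00130054]
 [-0.89443307 -0.35345707  0.2739664 ]
 [-0.25528993 -0.09943001 -0.96173839]] [-649.14268738  -36.56662258  378.79370445]
```

View pics/scene0.png

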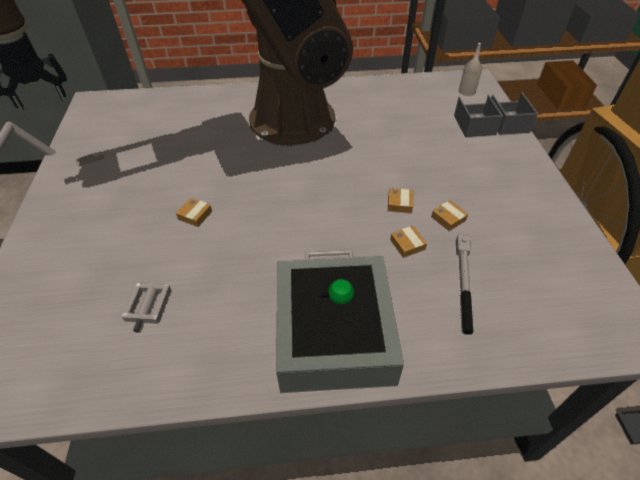

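View pics/side0.png

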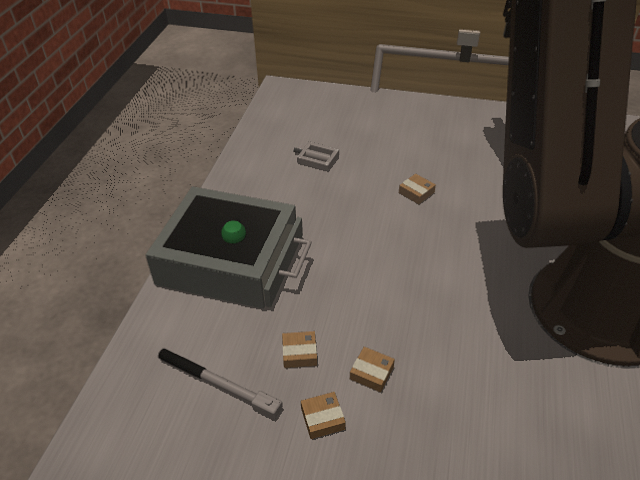

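View pics/wrist0.png

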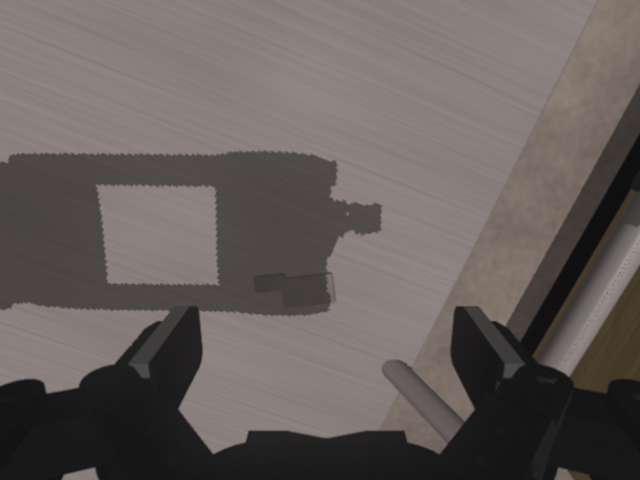

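Four cartons: three to the tray's robot-left (scene (401,200), (449,214), (408,240)) and one at (194,211). The bell is on the housing at (341,291), the pedal at (150,303) and the wrench at (466,285). The tray is nearly shut. Next I'll measure these.

```bash
cat > h.py <<'E'
import numpy as np, cv2
from scipy.spatial.transform import Rotation as Ro
from bench import telemetry, imaging
def world(im):
    h,w=im["z_map"].shape
    u,v=np.meshgrid(np.arange(w),np.arange(h))
    K=np.array([[im["fx"],0,im["cx"]],[0,im["fy"],im["cy"]],[0,0,1]])
    p=cv2.undistortPoints(np.stack([u.ravel(),v.ravel()],1).astype(float)[:,None],K,np.array(im["D"],float))[:,0]
    z=im["z_map"].ravel().astype(float)
    c=np.stack([p[:,0]*z,p[:,1]*z,z],1)
    X=(c-im["t"])@np.array(im["R"])
    X[z==0]=np.nan
    return X.reshape(h,w,3)
def pose():
    s=telemetry.state(); q=s["ee_rot"]
    return np.array(s["eef_pos"]),Ro.from_quat([q[1],q[2],q[3],q[0]]),s
def brown(im):
    hsv=cv2.cvtColor(im["pixels"],cv2.COLOR_BGR2HSV)
    return cv2.inRange(hsv,(8,90,40),(25,255,255))
def tilt_R(yaw,lean):
    # jaw axis (tool x) horizontal at yaw, tool z down; lean: rotate about jaw axis (world) by lean
    x=np.array([np.cos(yaw),np.sin(yaw),0]); z=np.array([0,0,-1.]); y=np.cross(z,x)
    R=Ro.from_matrix(np.stack([x,y,z],1))
    return Ro.from_rotvec(x*lean)*R
def go(grasp,yaw,lean,off=155.):
    """print rows needed from measured pose so that grasp point -> grasp; yaw/lean"""
    p,R,s=pose(); T=tilt_R(yaw,lean)
    tcp=np.array(grasp,float)-T.apply([0,0,off])
    rel=(R.inv()*T).as_rotvec(); d=R.inv().apply(tcp-p)
    print("tcp now",p.round(1),"axes x",R.as_matrix()[:,0].round(2),"z",R.as_matrix()[:,2].round(2))
    print("tcp target",tcp.round(1),"rot(norm)",(rel/.5).round(3),"|deg|",np.degrees(np.linalg.norm(rel)).round(1))
    print("shift in tool now(norm)",(d/300).round(4),"mm",d.round(1)," in target frame(norm)",(T.inv().apply(tcp-p)/300).round(4))
    n=max(np.linalg.norm(d)/41.7,np.degrees(np.linalg.norm(rel))/7.16)
    print("min rows",n)
E
cat > m.py <<'E'
from h import *
import sys
for n in ("scene","side"):
    im=imaging.get_image(n); X=world(im); Z=X[...,2]
    print("==",n)
    ok=(X[...,0]>200)&(X[...,0]<1100)&(abs(X[...,1])<650)
    m=((Z>17)&(Z<34)&ok).astype(np.uint8)
    hsv=cv2.cvtColor(im["pixels"],cv2.COLOR_BGR2HSV)
    br=cv2.morphologyEx(brown(im),cv2.MORPH_CLOSE,np.ones((15,15),np.uint8))
    mm=((m>0)&(br>0)).astype(np.uint8)
    k,lab=cv2.connectedComponents(mm)
    for i in range(1,k):
        P=X[lab==i]
        if len(P)<60: continue
        P=P[P[:,2]>np.percentile(P[:,2],90)-5]
        r=cv2.minAreaRect(P[:,:2].astype(np.float32)); vs,us=np.where(lab==i)
        print("carton px",int(us.mean()),int(vs.mean()),"c",np.round(r[0],1),"size",np.round(r[1],1),"ang",round(r[2],1),"z",np.median(P[:,2]).round(1),len(P))
    m=((Z>86)&(Z<101)&ok).astype(np.uint8)
    k,lab,st,_=cv2.connectedComponentsWithStats(m)
    i=1+np.argmax(st[1:,4]); P=X[lab==i]
    r=cv2.minAreaRect(P[:,:2].astype(np.float32)); print("top",r,len(P),np.median(P[:,2]),cv2.boxPoints(r).round(1).tolist())
E
python3 m.py; python3 -c "
from h import *
p,R,s=pose();print(R.as_matrix().round(3))"
```

```text
== scene
carton px 400 198 c [431.2 263.2] size [62.1 68.6] ang 75.9 z 25.5 403
carton px 193 210 c [ 415.5 -277.6] size [66.9 65. ] ang 58.2 z 25.8 427
carton px 449 213 c [498.8 377.1] size [66.9 67.4] ang 32.5 z 25.4 436
carton px 408 239 c [575.2 251.9] size [64.8 66. ] ang 17.4 z 25.5 513
top ((795.815185546875, 42.639747619628906), (228.17501831054688, 251.4173126220703), 87.29022979736328) 12478 94.68834999009533 [[664.9000244140625, -65.4000015258789], [916.0, -77.30000305175781], [926.7999877929688, 150.6999969482422], [675.5999755859375, 162.5]]
== side
carton px 417 186 c [ 413. -276.] size [68.  64.6] ang 61.5 z 27.0 377
carton px 298 347 c [573.6 254. ] size [63.1 66.3] ang 18.3 z 27.3 845
carton px 372 366 c [429.6 265.8] size [66.4 63.8] ang 76.7 z 26.2 899
carton px 321 412 c [497.7 379.1] size [64.9 65.8] ang 31.5 z 26.3 1116
top ((794.6552124023438, 43.845367431640625), (233.47946166992188, 252.1669464111328), 87.39169311523438) 8424 95.77527428664337 [[663.4000244140625, -67.0], [915.2999877929688, -78.5], [925.9000244140625, 154.6999969482422], [674.0, 166.1999969482422]]
[[ 0.366 -0.     0.931]
 [-0.931  0.     0.366]
 [-0.    -1.     0.   ]]
```

```bash
python3 - <<'E'
s=open('h.py').read()
a=s.index("def tilt_R"); b=s.index("def go")
s=s[:a]+'''HO=np.array([669.5,49.,0]); HY=-0.0467
HR=Ro.from_euler("z",HY)
def H2W(p): return HO+HR.apply(p)
def W2H(p): return HR.inv().apply(np.asarray(p)-HO)
def tilt_R(yaw,lean):
    # tool x = jaw (horizontal, yaw), tool y = approach (down), then rotate about jaw axis by lean
    x=np.array([np.cos(yaw),np.sin(yaw),0]); y=np.array([0,0,-1.]); z=np.cross(x,y)
    R=Ro.from_matrix(np.stack([x,y,z],1))
    return Ro.from_rotvec(x*lean)*R
'''+s[b:]
s=s.replace("[0,0,off]","[0,off,0]").replace('"z",R.as_matrix()[:,2]','"y",R.as_matrix()[:,1]')
open('h.py','w').write(s)
E
python3 - <<'E'
from h import *
for n in("scene","side"):
    im=imaging.get_image(n); X=world(im); H=W2H(X.reshape(-1,3))
    m=(H[:,0]<-5)&(H[:,0]>-110)&(abs(H[:,1])<70)&(H[:,2]>42)&(H[:,2]<66)
    P=H[m]; print(n,len(P)); 
    hist=np.histogram(P[:,0],bins=np.arange(-110,0,5)); print(hist[0])
    b=P[P[:,0]<-25]; print(b.mean(0),b.min(0),b.max(0))
p,R,s=pose();print(R.as_matrix()[:,0])
go(list(H2W([-45,0,150])[:2])+[150],HY,0); go(list(H2W([-45,0,150])[:2])+[150],HY+np.pi,0)
E
```

```text
scene 236
[  0   0   0   0   0   0   0   0   0   0   0  33 128  45  16  14   0   0
   0   0   0]
[-45.71065775  -0.58710882  52.88095332] [-54.55948562 -54.8960287   45.23618631] [-30.24399635  54.07342673  58.14225561]
side 656
[  0   0   0   0   0   0   0   0   0   0   3 112  69  21  23  21  23  21
  69 198  96]
[-45.66212177   4.33250166  54.42915434] [-55.69498702 -54.35300082  45.91939921] [-25.04959687  56.47832243  60.4778764 ]
[ 3.66084674e-01 -9.30581511e-01 -2.49946572e-04]
tcp now [ 238.  -604.8  404.6] axes x [ 0.37 -0.93 -0.  ] y [-0.  0. -1.]
tcp target [624.5  51.1 305. ] rot(norm) [-0.    -2.299 -0.   ] |deg| 65.8
shift in tool now(norm) [-1.5629  0.3323  1.9996] mm [-468.9   99.7  599.9]  in target frame(norm) [1.1851 0.3319 2.2442]
min rows 18.414117625228165
tcp now [ 238.  -604.8  404.6] axes x [ 0.37 -0.93 -0.  ] y [-0.  0. -1.]
tcp target [624.5  51.1 305. ] rot(norm) [ 0.     3.985 -0.   ] |deg| 114.2
shift in tool now(norm) [-1.5629  0.3323  1.9996] mm [-468.9   99.7  599.9]  in target frame(norm) [-1.1851  0.3319 -2.2442]
min rows 18.414117625228165
```

```bash
python3 -m creep '[{"ay":-0.23},{"ay":-0.23},{"ay":-0.23},{"ay":-0.23},{"ay":-0.23},{"ay":-0.23},{"ay":-0.23},{"ay":-0.23},{"ay":-0.23},{"ay":-0.23}]' 180
python3 -m creep '[{"dx":0.062,"dz":0.118},{"dx":0.062,"dz":0.118},{"dx":0.062,"dz":0.118},{"dx":0.062,"dz":0.118},{"dx":0.062,"dz":0.118},{"dx":0.062,"dz":0.118},{"dx":0.062,"dz":0.118},{"dx":0.062,"dz":0.118},{"dx":0.062,"dz":0.118},{"dx":0.062,"dz":0.118}]'
python3 -c "
from h import *
h=H2W([-49,0,54]); go(h,HY,0); print(pose()[2]['finger_gap'])"
```

```text
tcp now [ 238.  -604.8  404.6] axes x [ 0.37 -0.93 -0.  ] y [-0.  0. -1.]
tcp target [620.6  51.3 209. ] rot(norm) [-0.    -2.299 -0.   ] |deg| 65.8
shift in tool now(norm) [-1.5682  0.6523  1.9874] mm [-470.5  195.7  596.2]  in target frame(norm) [1.1718 0.6519 2.2442]
min rows 18.808152842396645
85.32410564393055$[0]: bad value
$[0]: bad value
```

```bash
python3 -m creep --help | head; python3 -m creep '[{"dx":0,"dy":0,"dz":0,"ax":0,"ay":-0.2,"az":0}]' 180
```

```text
time_s: 0.43
eef_pos: [238.0, -604.8, 404.6]
ee_rot: [0.603, -0.603, 0.369, -0.369]
ft_force: [-0.5, 0.2, -0.2]
finger_gap: 75.3invalid input: not JSON, or not a number
```

```bash
python3 -m creep '[{"dx":0,"dy":0,"dz":0,"ax":0,"ay":-0.23,"az":0},{"dx":0,"dy":0,"dz":0,"ax":0,"ay":-0.23,"az":0},{"dx":0,"dy":0,"dz":0,"ax":0,"ay":-0.23,"az":0},{"dx":0,"dy":0,"dz":0,"ax":0,"ay":-0.23,"az":0},{"dx":0,"dy":0,"dz":0,"ax":0,"ay":-0.23,"az":0},{"dx":0,"dy":0,"dz":0,"ax":0,"ay":-0.23,"az":0},{"dx":0,"dy":0,"dz":0,"ax":0,"ay":-0.23,"az":0},{"dx":0,"dy":0,"dz":0,"ax":0,"ay":-0.23,"az":0},{"dx":0,"dy":0,"dz":0,"ax":0,"ay":-0.23,"az":0}]' 180
python3 -m creep '[{"dx":0.062,"dy":0,"dz":0.118,"ax":0,"ay":0,"az":0},{"dx":0.062,"dy":0,"dz":0.118,"ax":0,"ay":0,"az":0},{"dx":0.062,"dy":0,"dz":0.118,"ax":0,"ay":0,"az":0},{"dx":0.062,"dy":0,"dz":0.118,"ax":0,"ay":0,"az":0},{"dx":0.062,"dy":0,"dz":0.118,"ax":0,"ay":0,"az":0},{"dx":0.062,"dy":0,"dz":0.118,"ax":0,"ay":0,"az":0},{"dx":0.062,"dy":0,"dz":0.118,"ax":0,"ay":0,"az":0},{"dx":0.062,"dy":0,"dz":0.118,"ax":0,"ay":0,"az":0},{"dx":0.062,"dy":0,"dz":0.118,"ax":0,"ay":0,"az":0},{"dx":0.062,"dy":0,"dz":0.118,"ax":0,"ay":0,"az":0}]'
python3 -c "
from h import *
h=H2W([-49,0,54]); go(h,HY,0); print(pose()[2]['finger_gap'])"
```

```text
time_s: 1.18
eef_pos: [238.0, -604.9, 404.7]
ee_rot: [0.707, -0.707, 0.02, -0.02]
ft_force: [-0.5, 0.4, 0.6]
finger_gap: 25.5
time_s: 2.02
eef_pos: [445.8, -261.1, 404.9]
ee_rot: [-0.707, 0.707, -0.021, 0.022]
ft_force: [1.5, -0.1, -0.0]
finger_gap: 25.0
tcp now [ 445.8 -261.1  404.9] axes x [ 1.   -0.06  0.  ] y [ 0. -0. -1.]
tcp target [620.6  51.3 209. ] rot(norm) [ 0.    -0.029  0.001] |deg| 0.8
shift in tool now(norm) [0.5174 0.653  1.0751] mm [155.2 195.9 322.5]  in target frame(norm) [0.5332 0.6531 1.0673]
min rows 9.785273966532012
24.998975670070124
```

```bash
python3 -m creep '[{"dx":0.053,"dy":0,"dz":0.107,"ax":0,"ay":-0.029,"az":0},{"dx":0.053,"dy":0,"dz":0.107,"ax":0,"ay":0,"az":0},{"dx":0.053,"dy":0,"dz":0.107,"ax":0,"ay":0,"az":0},{"dx":0.053,"dy":0,"dz":0.107,"ax":0,"ay":0,"az":0},{"dx":0.053,"dy":0,"dz":0.107,"ax":0,"ay":0,"az":0},{"dx":0.053,"dy":0,"dz":0.107,"ax":0,"ay":0,"az":0},{"dx":0.053,"dy":0,"dz":0.107,"ax":0,"ay":0,"az":0},{"dx":0.053,"dy":0,"dz":0.107,"ax":0,"ay":0,"az":0},{"dx":0.053,"dy":0,"dz":0.107,"ax":0,"ay":0,"az":0},{"dx":0.053,"dy":0,"dz":0.107,"ax":0,"ay":0,"az":0},{"dx":0,"dy":0,"dz":0,"ax":0,"ay":0,"az":0},{"dx":0,"dy":0,"dz":0,"ax":0,"ay":0,"az":0}]'
python3 -c "
from h import *
h=H2W([-49,0,54]); go(h,HY,0); print(pose()[2]['finger_gap'])
im=imaging.get_image('wrist'); cv2.imwrite('pics/w1.png',im['pixels'])
X=world(im); H=W2H(X.reshape(-1,3))
m=(H[:,0]<-30)&(H[:,0]>-110)&(abs(H[:,1])<40)&(H[:,2]>42)&(H[:,2]<66)
P=H[m]; print(len(P),P.mean(0),P.min(0),P.max(0))
m=(H[:,0]<0)&(H[:,0]>-30)&(abs(H[:,1])<40)&(H[:,2]>55)&(H[:,2]<66)
P=H[m]; print(len(P),P.mean(0),P.min(0),P.max(0))
"
```

```text
time_s: 3.02
eef_pos: [619.9, 51.9, 404.3]
ee_rot: [0.707, -0.707, 0.016, -0.015]
ft_force: [0.0, -0.3, -0.7]
finger_gap: 25.0
tcp now [619.9  51.9 404.3] axes x [ 1.   -0.04 -0.  ] y [-0.  0. -1.]
tcp target [620.6  51.3 209. ] rot(norm) [-0.     0.006 -0.   ] |deg| 0.2
shift in tool now(norm) [ 0.0024  0.6511 -0.0019] mm [  0.7 195.3  -0.6]  in target frame(norm) [ 0.0023  0.6511 -0.0019]
min rows 4.68431259105128
25.02206624106581
1259 [-49.3519395    1.61372691  54.05143553] [-53.83986721 -39.96812921  48.84029808] [-44.4818638   39.70276718  57.27534277]
1718 [-8.97200534  1.37352251 61.6838365 ] [-14.78592895 -39.97024498  55.04759285] [-2.2104135  39.99748396 64.69323122]
```

View pics/w1.png

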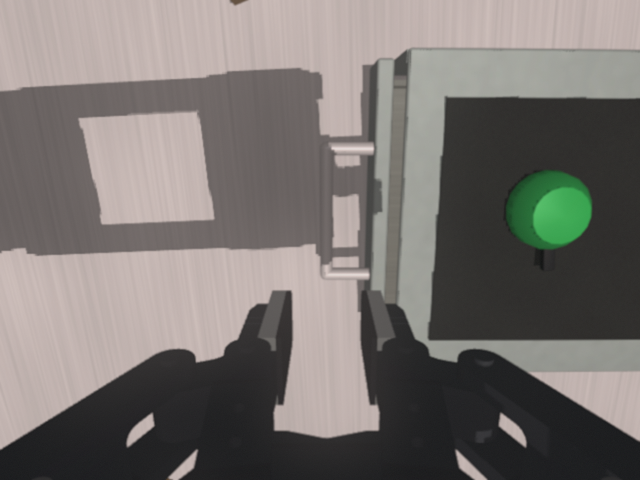

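The wrist view shows the handle bar (x≈327, y 150–270) lined up between the fingers, with the panel to its right at x≈383. I'll go down, close on it and pull.

```bash
python3 -m creep '[{"dx":0.0023,"dy":0.13,"dz":-0.002,"ax":0,"ay":0,"az":0},{"dx":0,"dy":0.13,"dz":0,"ax":0,"ay":0,"az":0},{"dx":0,"dy":0.1,"dz":0,"ax":0,"ay":0,"az":0},{"dx":0,"dy":0.1,"dz":0,"ax":0,"ay":0,"az":0},{"dx":0,"dy":0.1,"dz":0,"ax":0,"ay":0,"az":0},{"dx":0,"dy":0.06,"dz":0,"ax":0,"ay":0,"az":0},{"dx":0,"dy":0.03,"dz":0,"ax":0,"ay":0,"az":0},{"dx":0,"dy":0,"dz":0,"ax":0,"ay":0,"az":0}]'
python3 -m creep '[{"dx":0,"dy":0,"dz":0,"ax":0,"ay":0,"az":0},{"dx":0,"dy":0,"dz":0,"ax":0,"ay":0,"az":0},{"dx":0,"dy":0,"dz":0,"ax":0,"ay":0,"az":0},{"dx":0,"dy":0,"dz":0,"ax":0,"ay":0,"az":0},{"dx":0,"dy":0,"dz":0,"ax":0,"ay":0,"az":0},{"dx":0,"dy":0,"dz":0,"ax":0,"ay":0,"az":0}]' 255 60
```

```text
time_s: 3.73
eef_pos: [619.1, 48.5, 208.1]
ee_rot: [-0.707, 0.707, -0.018, 0.016]
ft_force: [-1.2, -0.3, 0.1]
finger_gap: 25.2
time_s: 4.23
eef_pos: [620.4, 49.1, 210.9]
ee_rot: [-0.707, 0.707, -0.016, 0.017]
ft_force: [0.0, -7.0, -2.3]
finger_gap: 7.5
```

```bash
python3 -m creep '[{"dx":-0.02,"dy":0,"dz":0,"ax":0,"ay":0,"az":0},{"dx":-0.04,"dy":0,"dz":0,"ax":0,"ay":0,"az":0},{"dx":-0.04,"dy":0,"dz":0,"ax":0,"ay":0,"az":0},{"dx":-0.04,"dy":0,"dz":0,"ax":0,"ay":0,"az":0},{"dx":-0.04,"dy":0,"dz":0,"ax":0,"ay":0,"az":0},{"dx":-0.04,"dy":0,"dz":0,"ax":0,"ay":0,"az":0},{"dx":-0.04,"dy":0,"dz":0,"ax":0,"ay":0,"az":0},{"dx":-0.04,"dy":0,"dz":0,"ax":0,"ay":0,"az":0},{"dx":-0.04,"dy":0,"dz":0,"ax":0,"ay":0,"az":0},{"dx":-0.04,"dy":0,"dz":0,"ax":0,"ay":0,"az":0},{"dx":-0.04,"dy":0,"dz":0,"ax":0,"ay":0,"az":0},{"dx":-0.04,"dy":0,"dz":0,"ax":0,"ay":0,"az":0}]'
python3 -m creep '[{"dx":-0.04,"dy":0,"dz":0,"ax":0,"ay":0,"az":0},{"dx":-0.04,"dy":0,"dz":0,"ax":0,"ay":0,"az":0},{"dx":-0.04,"dy":0,"dz":0,"ax":0,"ay":0,"az":0},{"dx":-0.02,"dy":0,"dz":0,"ax":0,"ay":0,"az":0},{"dx":0,"dy":0,"dz":0,"ax":0,"ay":0,"az":0}]'
python3 -c "
from h import *
print(W2H(pose()[0]))"
```

```text
time_s: 5.23
eef_pos: [482.6, 55.3, 210.9]
ee_rot: [-0.707, 0.707, -0.015, 0.017]
ft_force: [2.6, -15.3, -4.0]
finger_gap: 7.6
time_s: 5.65
eef_pos: [439.3, 57.3, 210.8]
ee_rot: [-0.707, 0.707, -0.016, 0.017]
ft_force: [-3.6, -17.3, 3.7]
finger_gap: 7.7
[-230.29203841   -2.43977477  210.82719407]
```

```bash
python3 -m creep '[{"dx":-0.01,"dy":0,"dz":0.004,"ax":0,"ay":0,"az":0},{"dx":-0.01,"dy":0,"dz":0.002,"ax":0,"ay":0,"az":0},{"dx":0,"dy":0,"dz":0,"ax":0,"ay":0,"az":0}]'
python3 -m creep '[{"dx":-0.01,"dy":0,"dz":0,"ax":0,"ay":0,"az":0},{"dx":0,"dy":0,"dz":0,"ax":0,"ay":0,"az":0}]'
python3 -m creep '[{"dx":-0.008,"dy":0,"dz":0,"ax":0,"ay":0,"az":0},{"dx":0,"dy":0,"dz":0,"ax":0,"ay":0,"az":0},{"dx":0,"dy":0,"dz":0,"ax":0,"ay":0,"az":0},{"dx":0,"dy":0,"dz":0,"ax":0,"ay":0,"az":0}]'
python3 -c "
from h import *
print(W2H(pose()[0]))"
```

```text
time_s: 5.9
eef_pos: [434.0, 58.1, 210.8]
ee_rot: [-0.706, 0.708, -0.016, 0.016]
ft_force: [-3.3, -52.8, 8.2]
finger_gap: 7.6
time_s: 6.07
eef_pos: [432.7, 58.1, 210.9]
ee_rot: [-0.706, 0.707, -0.015, 0.018]
ft_force: [6.4, -56.8, -3.7]
finger_gap: 7.1
time_s: 6.4
eef_pos: [432.1, 58.2, 211.0]
ee_rot: [-0.707, 0.707, -0.013, 0.019]
ft_force: [16.5, -61.0, -13.9]
finger_gap: 7.9
[-237.58660892   -1.9327889   210.95993943]
```

```bash
python3 -m creep '[{"dx":0.004,"dy":0,"dz":-0.006,"ax":0,"ay":0,"az":0},{"dx":0,"dy":0,"dz":0,"ax":0,"ay":0,"az":0}]'
python3 -m creep '[{"dx":0,"dy":0,"dz":0,"ax":0,"ay":0,"az":0},{"dx":0,"dy":0,"dz":0,"ax":0,"ay":0,"az":0},{"dx":0,"dy":0,"dz":0,"ax":0,"ay":0,"az":0},{"dx":0,"dy":0,"dz":0,"ax":0,"ay":0,"az":0}]' 180
python3 -m creep '[{"dx":0,"dy":-0.05,"dz":0,"ax":0,"ay":0,"az":0},{"dx":0,"dy":-0.1,"dz":0,"ax":0,"ay":0,"az":0},{"dx":0,"dy":-0.1,"dz":0,"ax":0,"ay":0,"az":0},{"dx":0,"dy":-0.1,"dz":0,"ax":0,"ay":0,"az":0},{"dx":0,"dy":-0.1,"dz":0,"ax":0,"ay":0,"az":0},{"dx":0,"dy":-0.1,"dz":0,"ax":0,"ay":0,"az":0}]' 0
python3 m.py
python3 -c "
from h import *
im=imaging.get_image('wrist'); cv2.imwrite('pics/w2.png',im['pixels'])
im=imaging.get_image('scene'); cv2.imwrite('pics/s2.png',im['pixels'])
X=world(im); H=W2H(X.reshape(-1,3))
m=(H[:,0]<-215)&(H[:,0]>-260)&(abs(H[:,1])<40)&(H[:,2]>42)&(H[:,2]<66)
P=H[m]; print(len(P),P.mean(0),P.min(0),P.max(0))
"
```

```text
time_s: 6.57
eef_pos: [432.4, 57.5, 210.9]
ee_rot: [0.707, -0.707, 0.014, -0.019]
ft_force: [10.7, -22.4, -9.0]
finger_gap: 7.9
time_s: 6.9
eef_pos: [430.2, 58.5, 210.2]
ee_rot: [0.707, -0.707, 0.016, -0.017]
ft_force: [0.6, 0.1, -0.9]
finger_gap: 25.2
time_s: 7.4
eef_pos: [429.6, 58.5, 376.5]
ee_rot: [0.707, -0.707, 0.016, -0.016]
ft_force: [1.2, 0.4, -0.7]
finger_gap: 85.3
== scene
carton px 400 198 c [430.9 263. ] size [62.3 69.1] ang 76.5 z 25.8 408
carton px 192 210 c [ 415.1 -278.4] size [67.5 65.3] ang 58.9 z 25.9 423
carton px 450 213 c [499.4 376.6] size [65.7 66.7] ang 30.3 z 25.4 443
carton px 408 239 c [574.8 251.9] size [66.  66.5] ang 18.0 z 25.4 514
top ((795.5394287109375, 42.43450927734375), (227.85897827148438, 252.15625), 87.37726593017578) 12490 94.68178861084519 [[664.4000244140625, -65.5999984741211], [916.2999877929688, -77.0999984741211], [926.7000122070312, 150.5], [674.7999877929688, 162.0]]
== side
carton px 298 347 c [573.8 253.9] size [62.9 67.4] ang 17.9 z 27.2 837
carton px 372 366 c [429.6 266.1] size [67.8 63.6] ang 76.6 z 26.3 878
carton px 321 412 c [498.  379.2] size [63.6 66. ] ang 30.1 z 26.5 1111
top ((794.487548828125, 43.46056365966797), (237.99037170410156, 253.11526489257812), 86.98225402832031) 8440 95.76527895869046 [[661.7999877929688, -68.69999694824219], [914.5999755859375, -82.0], [927.0999755859375, 155.60000610351562], [674.4000244140625, 169.0]]
122 [-2.33113981e+02  1.97420692e-01  5.25989047e+01] [-239.09791742  -38.32563825   44.1011098 ] [-227.10056492   38.89436645   57.2427519 ]
```

View pics/s2.png

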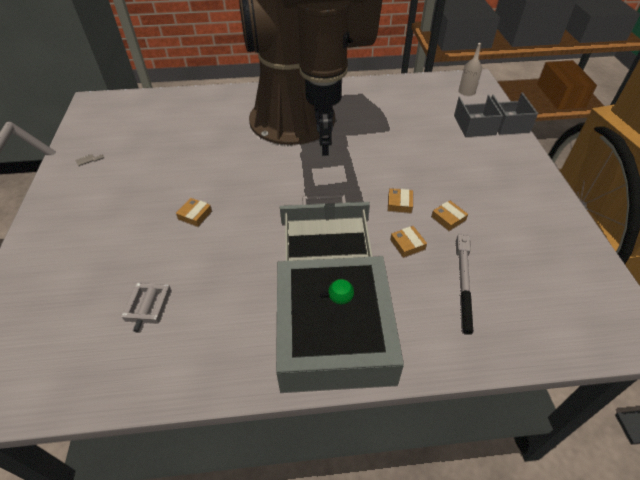

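View pics/w2.png

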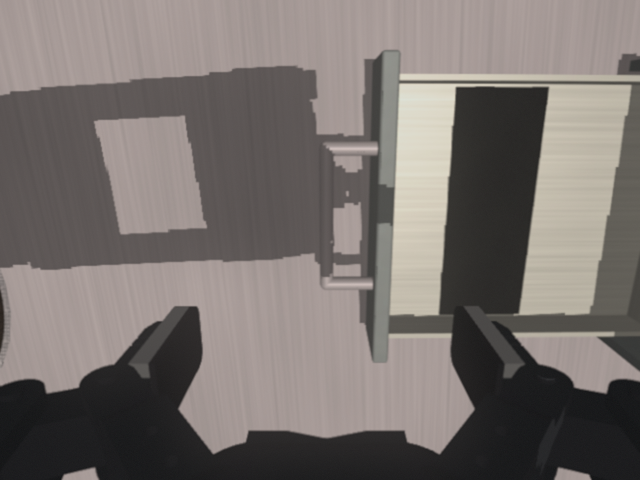

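The tray is out, with its strip at wrist x≈440–548, y≈87–313. I'll locate the strip by casting its contour rays onto z=16.

```bash
cat >> h.py <<'E'
def rays(im,uv,z):
    K=np.array([[im["fx"],0,im["cx"]],[0,im["fy"],im["cy"]],[0,0,1]])
    p=cv2.undistortPoints(np.asarray(uv,float).reshape(-1,1,2),K,np.array(im["D"],float))[:,0]
    R=np.array(im["R"]); C=-R.T@np.array(im["t"])
    d=np.c_[p,np.ones(len(p))]@R
    return C+d*((z-C[2])/d[:,2])[:,None]
def strip(name="wrist"):
    im=imaging.get_image(name); X=world(im); H=W2H(X.reshape(-1,3)).reshape(X.shape)
    g=cv2.cvtColor(im["pixels"],cv2.COLOR_BGR2GRAY)
    m=((g<60)&(H[...,0]>-170)&(H[...,0]<-40)&(abs(H[...,1])<93)&(abs(H[...,2]-16)<9)).astype(np.uint8)
    cs,_=cv2.findContours(m,cv2.RETR_EXTERNAL,cv2.CHAIN_APPROX_NONE)
    c=max(cs,key=cv2.contourArea)
    W=rays(im,c[:,0],16.); r=cv2.minAreaRect(W[:,:2].astype(np.float32))
    print(name,"strip",r,"H",W2H([*r[0],16]).round(1))
E
python3 -c "
from h import *
strip()
strip('scene')"
```

```text
wrist strip ((565.0653076171875, 52.536598205566406), (184.3555450439453, 68.59054565429688), 87.46456909179688) H [-104.5   -1.3   16. ]
scene strip ((564.3968505859375, 52.60865783691406), (183.13755798339844, 67.1694107055664), 87.38062286376953) H [-105.2   -1.3   16. ]
```

```bash
sed -i 's/HO=np.array(\[669.5,49.,0\])/HO=np.array([669.5,48.,0])/' h.py; python3 - <<'E'
from h import *
im=imaging.get_image("wrist"); X=world(im); p,R,s=pose()
T=R.inv().apply(X.reshape(-1,3)-p).reshape(X.shape)
for (u0,u1,v0,v1) in ((140,205,300,390),(450,520,300,390)):
    t=T[v0:v1,u0:u1].reshape(-1,3); t=t[(t[:,1]<200)&(t[:,1]>60)]
    i=np.argsort(-t[:,1])[:20]; print(len(t),t[i][:6].round(1).tolist()); print(t[:,0].min(),t[:,0].max(),t[:,2].min(),t[:,2].max())
print(s["finger_gap"])
E
```

```text
4436 [[-43.1, 160.3, -7.3], [-43.1, 160.3, -3.4], [-43.0, 160.2, 5.0], [-43.1, 160.1, -4.4], [-43.2, 160.0, 7.2], [-42.9, 160.0, 6.1]]
-57.082014383202036 -39.097546138938874 -11.750767904706166 13.041679743406277
4803 [[42.8, 160.4, -6.9], [42.7, 160.3, -6.1], [42.7, 160.3, 5.7], [42.9, 160.3, 2.7], [42.8, 160.2, -3.4], [42.6, 160.2, 6.5]]
38.52501773341538 56.325310061152436 -11.519651054577967 13.383255540568896
85.14804698222726
```

```bash
cat >> h.py <<'E'
def pick(c,yawdeg,back=80,z=24,uo=8,lean=-45,n=10):
    a=np.radians(yawdeg); u=np.array([-np.sin(a),np.cos(a)])
    g=[*(np.array(c[:2])+uo*u),z]; go(g,a,np.radians(lean),149+back)
def place(yH,zc=48,back=0,lean=45,up=0,xH=-105,uo=8,zo=11):
    # carton centre (housing y, deck height)
    p=H2W([xH,yH-zo,zc+uo+up]); go(p,HY,np.radians(lean),149+back)
E
python3 -c "
from h import *
pick((498.6,378),30.3)
for n in('scene','side'):
    im=imaging.get_image(n);X=world(im);Z=X[...,2]
    m=(Z>12)&(Z<45)&(X[...,1]>300)&(X[...,0]>540)&(X[...,0]<900)&(X[...,1]<500)
    P=X[m];i=P[:,0].argmin();print(n,len(P),P.min(0),P.max(0),P[i])
"
```

```text
tcp now [429.6  58.4 373.7] axes x [ 1.   -0.05 -0.  ] y [-0. -0. -1.]
tcp target [412.9 524.7 185.9] rot(norm) [-1.527 -1.088 -0.455] |deg| 55.3
shift in tool now(norm) [-0.1265  0.626   1.5503] mm [-37.9 187.8 465.1]  in target frame(norm) [ 0.7361 -0.5262  1.4116]
min rows 12.06263171453354
scene 957 [540.16002307 309.462723    12.05048186] [833.88607868 401.27552046  31.28438182] [540.16002307 369.12692458  17.9964497 ]
side 1602 [540.31125875 312.58276135  12.05743817] [834.72175088 403.04824191  34.50695906] [540.31125875 364.7178367   20.35908294]
```

```bash
python3 -m creep '[{"dx":-0.01,"dy":0,"dz":0.129,"ax":0,"ay":0,"az":0},{"dx":-0.01,"dy":0,"dz":0.129,"ax":0,"ay":0,"az":0},{"dx":-0.01,"dy":0,"dz":0.129,"ax":0,"ay":0,"az":0},{"dx":-0.01,"dy":0,"dz":0.129,"ax":0,"ay":0,"az":0},{"dx":-0.01,"dy":0,"dz":0.129,"ax":0,"ay":0,"az":0},{"dx":-0.01,"dy":0,"dz":0.129,"ax":0,"ay":0,"az":0},{"dx":-0.01,"dy":0,"dz":0.129,"ax":0,"ay":0,"az":0},{"dx":-0.01,"dy":0,"dz":0.129,"ax":0,"ay":0,"az":0},{"dx":-0.01,"dy":0,"dz":0.129,"ax":0,"ay":0,"az":0},{"dx":-0.01,"dy":0,"dz":0.129,"ax":0,"ay":0,"az":0},{"dx":-0.01,"dy":0,"dz":0.129,"ax":0,"ay":0,"az":0},{"dx":-0.01,"dy":0,"dz":0.129,"ax":0,"ay":0,"az":0}]'
python3 -m creep '[{"dx":0,"dy":0,"dz":0,"ax":-0.19,"ay":-0.136,"az":-0.057},{"dx":0,"dy":0,"dz":0,"ax":-0.19,"ay":-0.136,"az":-0.057},{"dx":0,"dy":0,"dz":0,"ax":-0.19,"ay":-0.136,"az":-0.057},{"dx":0,"dy":0,"dz":0,"ax":-0.19,"ay":-0.136,"az":-0.057},{"dx":0,"dy":0,"dz":0,"ax":-0.19,"ay":-0.136,"az":-0.057},{"dx":0,"dy":0,"dz":0,"ax":-0.19,"ay":-0.136,"az":-0.057},{"dx":0,"dy":0,"dz":0,"ax":-0.19,"ay":-0.136,"az":-0.057},{"dx":0,"dy":0,"dz":0,"ax":-0.19,"ay":-0.136,"az":-0.057}]'
python3 -c "
from h import *
pick((498.6,378),30.3)
im=imaging.get_image('scene'); cv2.imwrite('pics/s3.png',im['pixels'])
X=world(im)
for uv in((457,240),(463,236),(470,240),(463,250)): print(uv,X[uv[1],uv[0]])
im=imaging.get_image('wrist'); cv2.imwrite('pics/w3.png',im['pixels'])
print(pose()[2]['qpos'])
"
```

```text
time_s: 8.85
eef_pos: [415.1, 525.8, 373.3]
ee_rot: [-0.706, 0.707, -0.017, 0.016]
ft_force: [1.2, 0.2, 0.5]
finger_gap: 85.3
time_s: 9.52
eef_pos: [415.7, 524.2, 373.6]
ee_rot: [-0.368, 0.892, 0.243, -0.1]
ft_force: [-0.4, 0.0, -1.7]
finger_gap: 85.3
tcp now [415.7 524.2 373.6] axes x [0.86 0.51 0.  ] y [ 0.36 -0.61 -0.7 ]
tcp target [412.9 524.7 185.9] rot(norm) [0.006 0.004 0.005] |deg| 0.3
shift in tool now(norm) [-0.0075  0.4365  0.4479] mm [ -2.2 131.  134.4]  in target frame(norm) [-0.0072  0.4379  0.4466]
min rows 4.500050007823001
(457, 240) [588.06234659 369.44758619  19.05597232]
(463, 236) [582.15697297 384.87065603  25.21617661]
(470, 240) [575.06021922 411.21613211  -0.92580747]
(463, 250) [622.59707049 372.76920529  21.71710246]
[ 1.0402152   0.67966154  1.46716462 -0.67051759  1.47585418  0.74276334]
```

View pics/w3.png

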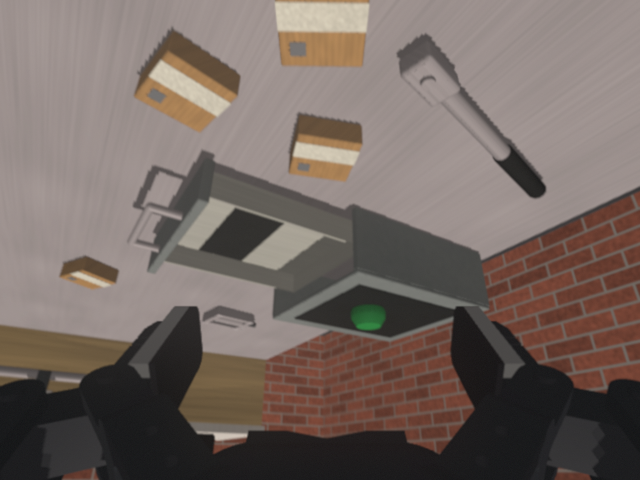

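```bash
python3 -m creep '[{"dx":-0.007,"dy":0.073,"dz":0.075,"ax":0.006,"ay":0.004,"az":0.005},{"dx":0,"dy":0.073,"dz":0.075,"ax":0,"ay":0,"az":0},{"dx":0,"dy":0.073,"dz":0.075,"ax":0,"ay":0,"az":0},{"dx":0,"dy":0.073,"dz":0.075,"ax":0,"ay":0,"az":0},{"dx":0,"dy":0.073,"dz":0.075,"ax":0,"ay":0,"az":0},{"dx":0,"dy":0.073,"dz":0.072,"ax":0,"ay":0,"az":0},{"dx":0,"dy":0,"dz":0,"ax":0,"ay":0,"az":0},{"dx":0,"dy":0,"dz":0,"ax":0,"ay":0,"az":0}]'
python3 -c "
from h import *
pick((498.6,378),30.3,back=0)
im=imaging.get_image('wrist'); cv2.imwrite('pics/w4.png',im['pixels'])
p,R,s=pose(); C=-np.array(im['R']).T@np.array(im['t']); print('cam in tool',R.inv().apply(C-p))
"
```

```text
time_s: 10.28
eef_pos: [412.9, 524.9, 185.8]
ee_rot: [-0.372, 0.891, 0.239, -0.099]
ft_force: [-0.1, 0.9, 0.6]
finger_gap: 85.4
tcp now [412.9 524.9 185.8] axes x [0.87 0.5  0.  ] y [ 0.35 -0.61 -0.71]
tcp target [441.4 475.9 129.4] rot(norm) [-0.011 -0.009 -0.008] |deg| 0.5
shift in tool now(norm) [ 0.0007  0.2666 -0.0022] mm [ 0.2 80.  -0.7]  in target frame(norm) [-0.0003  0.2666 -0.0007]
min rows 1.9181588929303428
cam in tool [-1.16640118 32.06132928 70.8232583 ]
```

View pics/w4.png

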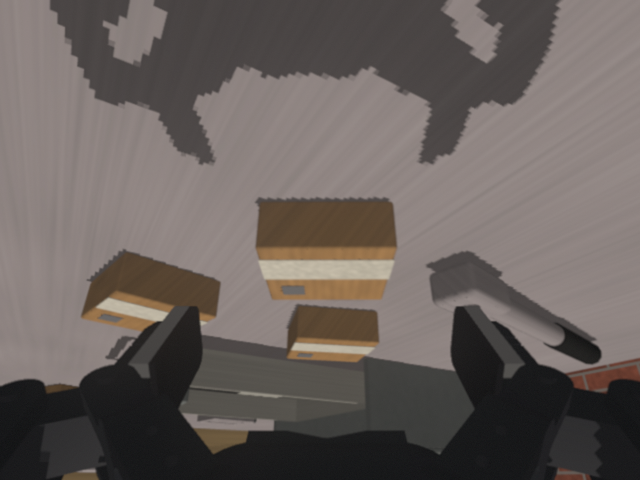

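The target carton is centred between the fingers at x≈327 and square to them. I'll move in and grip.

```bash
python3 -m creep '[{"dx":0,"dy":0.08,"dz":0,"ax":0,"ay":0,"az":0},{"dx":0,"dy":0.08,"dz":0,"ax":0,"ay":0,"az":0},{"dx":0,"dy":0.05,"dz":0,"ax":0,"ay":0,"az":0},{"dx":0,"dy":0.037,"dz":0,"ax":0,"ay":0,"az":0},{"dx":0,"dy":0.02,"dz":0,"ax":0,"ay":0,"az":0},{"dx":0,"dy":0,"dz":0,"ax":0,"ay":0,"az":0}]'
python3 -m creep '[{"dx":0,"dy":0,"dz":0,"ax":0,"ay":0,"az":0},{"dx":0,"dy":0,"dz":0,"ax":0,"ay":0,"az":0},{"dx":0,"dy":0,"dz":0,"ax":0,"ay":0,"az":0},{"dx":0,"dy":0,"dz":0,"ax":0,"ay":0,"az":0},{"dx":0,"dy":0,"dz":0,"ax":0,"ay":0,"az":0}]' 255 50
python3 -c "
from h import *
pick((498.6,378),30.3,back=0)
im=imaging.get_image('side'); cv2.imwrite('pics/d4.png',im['pixels'])"
```

```text
time_s: 10.83
eef_pos: [441.8, 476.4, 130.2]
ee_rot: [-0.372, 0.891, 0.24, -0.099]
ft_force: [0.1, -0.0, -0.4]
finger_gap: 85.3
time_s: 11.25
eef_pos: [441.2, 477.9, 131.1]
ee_rot: [-0.373, 0.891, 0.241, -0.098]
ft_force: [-1.3, 3.5, 6.6]
finger_gap: 62.8
tcp now [441.2 477.9 131.1] axes x [0.86 0.5  0.  ] y [ 0.36 -0.61 -0.71]
tcp target [441.4 475.9 129.4] rot(norm) [-0.011 -0.01   0.003] |deg| 0.4
shift in tool now(norm) [-0.0028  0.0083 -0.0003] mm [-0.8  2.5 -0.1]  in target frame(norm) [-0.0028  0.0083 -0.0003]
min rows 0.06301846912535479
```

View pics/d4.png

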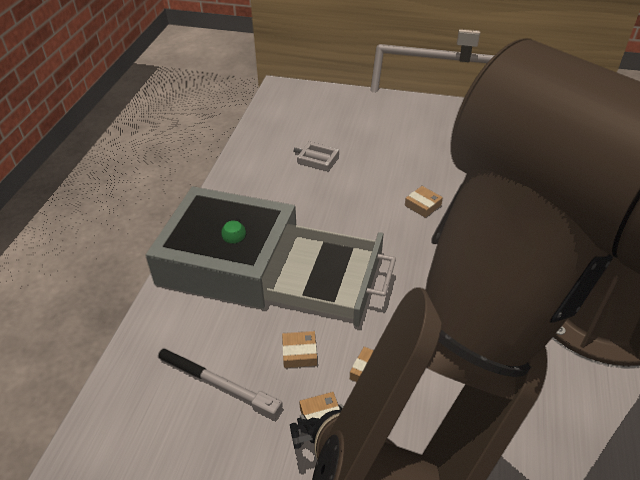

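```bash
python3 -m creep '[{"dx":0,"dy":-0.03,"dz":-0.03,"ax":0,"ay":0,"az":0},{"dx":0,"dy":-0.06,"dz":-0.06,"ax":0,"ay":0,"az":0},{"dx":0,"dy":-0.07,"dz":-0.07,"ax":0,"ay":0,"az":0},{"dx":0,"dy":-0.07,"dz":-0.07,"ax":0,"ay":0,"az":0},{"dx":0,"dy":-0.07,"dz":-0.07,"ax":0,"ay":0,"az":0},{"dx":0,"dy":-0.07,"dz":-0.07,"ax":0,"ay":0,"az":0},{"dx":0,"dy":-0.07,"dz":-0.07,"ax":0,"ay":0,"az":0},{"dx":0,"dy":-0.07,"dz":-0.07,"ax":0,"ay":0,"az":0}]'
python3 -c "
from h import *
place(48,up=100,uo=10,zo=13)"
```

```text
time_s: 11.97
eef_pos: [440.9, 475.6, 349.1]
ee_rot: [-0.373, 0.891, 0.24, -0.099]
ft_force: [0.1, -0.1, -1.0]
finger_gap: 63.2
tcp now [440.9 475.6 349.1] axes x [0.86 0.5  0.  ] y [ 0.35 -0.61 -0.71]
tcp target [561.3 -17.4 263.4] rot(norm) [3.034e+00 1.268e+00 3.000e-03] |deg| 94.2
shift in tool now(norm) [-0.4786  1.3426 -0.9548] mm [-143.6  402.8 -286.4]  in target frame(norm) [ 0.4777 -0.9454 -1.3495]
min rows 13.156151619788933
```

```bash
python3 -m creep '[{"dx":-0.034,"dy":0.096,"dz":-0.068,"ax":0,"ay":0,"az":0},{"dx":-0.034,"dy":0.096,"dz":-0.068,"ax":0,"ay":0,"az":0},{"dx":-0.034,"dy":0.096,"dz":-0.068,"ax":0,"ay":0,"az":0},{"dx":-0.034,"dy":0.096,"dz":-0.068,"ax":0,"ay":0,"az":0},{"dx":-0.034,"dy":0.096,"dz":-0.068,"ax":0,"ay":0,"az":0},{"dx":-0.034,"dy":0.096,"dz":-0.068,"ax":0,"ay":0,"az":0},{"dx":-0.034,"dy":0.096,"dz":-0.068,"ax":0,"ay":0,"az":0},{"dx":-0.034,"dy":0.096,"dz":-0.068,"ax":0,"ay":0,"az":0},{"dx":-0.034,"dy":0.096,"dz":-0.068,"ax":0,"ay":0,"az":0},{"dx":-0.034,"dy":0.096,"dz":-0.068,"ax":0,"ay":0,"az":0},{"dx":-0.034,"dy":0.096,"dz":-0.068,"ax":0,"ay":0,"az":0},{"dx":-0.034,"dy":0.096,"dz":-0.068,"ax":0,"ay":0,"az":0}]'
python3 -m creep '[{"dx":-0.034,"dy":0.096,"dz":-0.068,"ax":0,"ay":0,"az":0},{"dx":-0.034,"dy":0.096,"dz":-0.068,"ax":0,"ay":0,"az":0},{"dx":0,"dy":0,"dz":0,"ax":0.217,"ay":0.0906,"az":0},{"dx":0,"dy":0,"dz":0,"ax":0.217,"ay":0.0906,"az":0},{"dx":0,"dy":0,"dz":0,"ax":0.217,"ay":0.0906,"az":0},{"dx":0,"dy":0,"dz":0,"ax":0.217,"ay":0.0906,"az":0},{"dx":0,"dy":0,"dz":0,"ax":0.217,"ay":0.0906,"az":0},{"dx":0,"dy":0,"dz":0,"ax":0.217,"ay":0.0906,"az":0},{"dx":0,"dy":0,"dz":0,"ax":0.217,"ay":0.0906,"az":0},{"dx":0,"dy":0,"dz":0,"ax":0.217,"ay":0.0906,"az":0},{"dx":0,"dy":0,"dz":0,"ax":0.217,"ay":0.0906,"az":0},{"dx":0,"dy":0,"dz":0,"ax":0.217,"ay":0.0906,"az":0}]'
python3 -m creep '[{"dx":0,"dy":0,"dz":0,"ax":0.217,"ay":0.0906,"az":0},{"dx":0,"dy":0,"dz":0,"ax":0.217,"ay":0.0906,"az":0},{"dx":0,"dy":0,"dz":0,"ax":0.217,"ay":0.0906,"az":0},{"dx":0,"dy":0,"dz":0,"ax":0.217,"ay":0.0906,"az":0},{"dx":0,"dy":0,"dz":0,"ax":0,"ay":0,"az":0},{"dx":0,"dy":0,"dz":0,"ax":0,"ay":0,"az":0}]'
python3 -c "
from h import *
place(48,up=100,uo=10,zo=13)
print(pose()[2]['qpos'])
for n in('scene','side','wrist'):
  im=imaging.get_image(n); cv2.imwrite('pics/%s5.png'%n,im['pixels'])"
```

```text
time_s: 12.97
eef_pos: [545.1, 52.1, 273.4]
ee_rot: [-0.372, 0.891, 0.241, -0.098]
ft_force: [0.9, -0.7, 0.8]
finger_gap: 63.0
time_s: 13.97
eef_pos: [559.0, -17.8, 259.6]
ee_rot: [0.753, -0.649, -0.097, 0.035]
ft_force: [-1.0, -0.9, -2.8]
finger_gap: 63.0
time_s: 14.47
eef_pos: [558.6, -19.1, 258.3]
ee_rot: [0.879, -0.476, -0.018, -0.003]
ft_force: [-0.1, 0.3, -0.6]
finger_gap: 62.9
tcp now [558.6 -19.1 258.3] axes x [1.   0.01 0.03] y [ 0.02  0.55 -0.84]
tcp target [561.3 -17.4 263.4] rot(norm) [ 0.414  0.135 -0.02 ] |deg| 12.5
shift in tool now(norm) [ 0.0097 -0.0108  0.0139] mm [ 2.9 -3.2  4.2]  in target frame(norm) [ 0.0088 -0.0076  0.0164]
min rows 1.7421264128535472
[-0.27939189  0.60661031  1.92683941  0.73813384  0.91013849 -0.85443533]
```

View pics/side5.png

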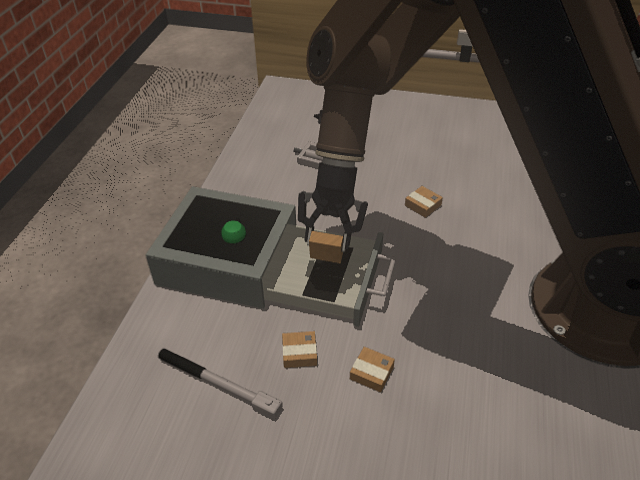

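View pics/scene5.png

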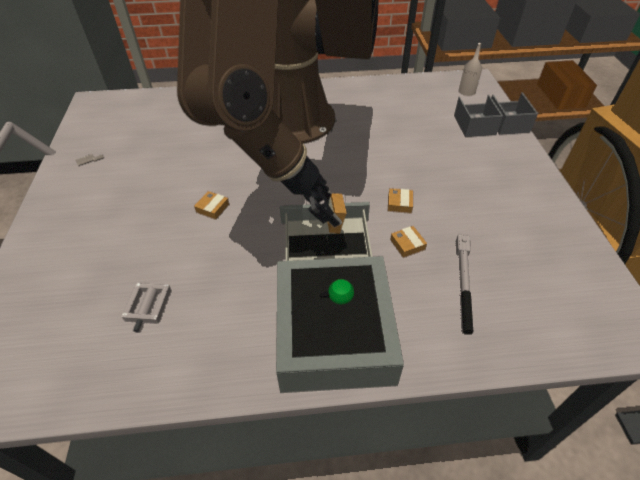

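View pics/wrist5.png

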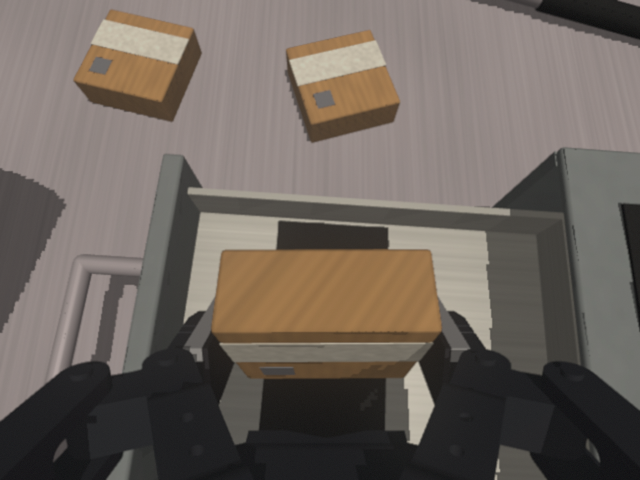

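Carton standing in hand; carton B was knocked aside (scene now (211,204)). I'll finish the turn, then measure the carton in hand.

```bash
python3 -m creep '[{"dx":0.004,"dy":-0.004,"dz":0.008,"ax":0.14,"ay":0.045,"az":-0.007},{"dx":0.004,"dy":-0.004,"dz":0.008,"ax":0.14,"ay":0.045,"az":-0.007},{"dx":0,"dy":0,"dz":0,"ax":0.134,"ay":0.045,"az":-0.006},{"dx":0,"dy":0,"dz":0,"ax":0,"ay":0,"az":0},{"dx":0,"dy":0,"dz":0,"ax":0,"ay":0,"az":0}]'
cat >> h.py <<'E'
def inhand():
    im=imaging.get_image("wrist"); X=world(im); p,R,s=pose()
    t=R.inv().apply(X.reshape(-1,3)-p).reshape(X.shape)
    br=cv2.morphologyEx(brown(im),cv2.MORPH_CLOSE,np.ones((25,25),np.uint8))
    m=(br>0)&(abs(t[...,0])<33)&(t[...,1]>110)&(t[...,1]<215)&(abs(t[...,2])<60)
    k,lab,st,_=cv2.connectedComponentsWithStats(m.astype(np.uint8)); i=1+np.argmax(st[1:,4])
    m=cv2.erode((lab==i).astype(np.uint8),np.ones((5,5)))>0
    H=W2H(X[m]); gx=np.gradient(X,axis=1)[m]; gy=np.gradient(X,axis=0)[m]
    n=np.cross(gx,gy); n/=np.linalg.norm(n,axis=1)[:,None]; n=HR.inv().apply(n); n*=-1 if 0 else 1
    for nm,sel in (("top",abs(n[:,2])>.85),("face",abs(n[:,1])>.85)):
        P=H[sel]
        if len(P)<50: print(nm,"few");continue
        c=np.median(P,0); P=P[np.linalg.norm(P-c,axis=1)<60]; u,sv,vt=np.linalg.svd(P-P.mean(0),full_matrices=False)
        print(nm,len(P),"mean",P.mean(0).round(1),"p2",np.percentile(P,2,axis=0).round(1),"p98",np.percentile(P,98,axis=0).round(1),"normal",vt[2].round(3))
E
python3 -c "
from h import *
place(48,up=100,uo=10,zo=13); inhand()"
```

```text
time_s: 15.03
eef_pos: [560.7, -15.8, 262.7]
ee_rot: [0.924, -0.383, 0.009, -0.021]
ft_force: [0.3, -0.7, 0.1]
finger_gap: 63.0
tcp now [560.7 -15.8 262.7] axes x [ 1.   -0.05 -0.  ] y [ 0.03  0.71 -0.71]
tcp target [561.3 -17.4 263.4] rot(norm) [ 0.001  0.    -0.002] |deg| 0.1
shift in tool now(norm) [ 0.0024 -0.0051 -0.0022] mm [ 0.7 -1.5 -0.7]  in target frame(norm) [ 0.0024 -0.0051 -0.0022]
min rows 0.04336109747673111
top 1690 mean [-106.7   48.3  177.3] p2 [-136.    35.9  175.7] p98 [-76.7  60.  178.6] normal [ 0.002 -0.056  0.998]
face 7539 mean [-106.6   38.1  158.5] p2 [-134.5   35.   121.9] p98 [-78.3  57.5 178.3] normal [ 0.011 -0.985  0.173]
```

```bash
python3 -m creep '[{"dx":0.004,"dy":0.04,"dz":-0.04,"ax":0,"ay":0,"az":0},{"dx":0,"dy":0.04,"dz":-0.04,"ax":0,"ay":0,"az":0},{"dx":0,"dy":0.04,"dz":-0.04,"ax":0,"ay":0,"az":0},{"dx":0,"dy":0.04,"dz":-0.04,"ax":0,"ay":0,"az":0},{"dx":0,"dy":0.03,"dz":-0.03,"ax":0,"ay":0,"az":0},{"dx":0,"dy":0.02,"dz":-0.02,"ax":0,"ay":0,"az":0},{"dx":0,"dy":0.01,"dz":-0.01,"ax":0,"ay":0,"az":0},{"dx":0,"dy":0,"dz":0,"ax":0,"ay":0,"az":0},{"dx":0,"dy":0,"dz":0,"ax":0,"ay":0,"az":0}]'
python3 -c "
from h import *
inhand()
im=imaging.get_image('side'); cv2.imwrite('pics/d6.png',im['pixels'][120:360,160:480])"
```

```text
time_s: 15.83
eef_pos: [562.1, -15.7, 169.9]
ee_rot: [0.924, -0.381, 0.009, -0.022]
ft_force: [0.4, 0.1, 0.0]
finger_gap: 62.7
top 1732 mean [-105.1   48.8   84.9] p2 [-134.1   36.5   83.6] p98 [-75.3  60.5  86.2] normal [-0.001 -0.032  1.   ]
face 7583 mean [-104.4   38.6   64.9] p2 [-133.3   35.6   27.8] p98 [-76.4  58.2  85.9] normal [-0.002 -0.987  0.163]
```

View pics/d6.png

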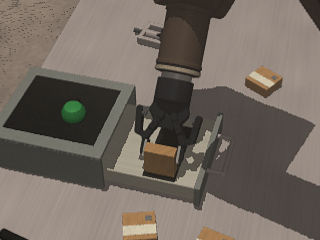

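```bash
python3 -m creep '[{"dx":0,"dy":0.005,"dz":-0.005,"ax":0,"ay":0,"az":0},{"dx":0,"dy":0.004,"dz":-0.004,"ax":0,"ay":0,"az":0},{"dx":0,"dy":0,"dz":0,"ax":0,"ay":0,"az":0},{"dx":0,"dy":0,"dz":0,"ax":0,"ay":0,"az":0}]'
python3 -c "
from h import *
inhand()"
```

```text
time_s: 16.27
eef_pos: [561.9, -15.7, 165.8]
ee_rot: [0.924, -0.381, 0.009, -0.022]
ft_force: [-0.6, 0.1, -0.8]
finger_gap: 62.8
top 1683 mean [-104.4   48.9   80.8] p2 [-134.2   36.4   79.4] p98 [-75.9  60.6  82.1] normal [-0.003 -0.045  0.999]
face 7678 mean [-104.8   38.6   60.8] p2 [-133.3   35.6   24.1] p98 [-76.7  58.2  81.7] normal [ 0.004 -0.986  0.168]
```

```bash
python3 -m creep '[{"dx":0,"dy":0,"dz":0,"ax":0,"ay":0,"az":0},{"dx":0,"dy":0,"dz":0,"ax":0,"ay":0,"az":0},{"dx":0,"dy":0,"dz":0,"ax":0,"ay":0,"az":0},{"dx":0,"dy":0,"dz":0,"ax":0,"ay":0,"az":0}]' 0
python3 -m creep '[{"dx":0,"dy":-0.03,"dz":0,"ax":0,"ay":0,"az":0},{"dx":0,"dy":-0.06,"dz":0,"ax":0,"ay":0,"az":0},{"dx":0,"dy":-0.09,"dz":0,"ax":0,"ay":0,"az":0},{"dx":0,"dy":-0.09,"dz":0,"ax":0,"ay":0,"az":0},{"dx":0,"dy":-0.09,"dz":0,"ax":0,"ay":0,"az":0},{"dx":0,"dy":-0.09,"dz":0,"ax":0,"ay":0,"az":0}]'
python3 m.py | grep -v top
python3 -c "
from h import *
im=imaging.get_image('wrist'); cv2.imwrite('pics/w7.png',im['pixels'])
inhand()"
```

```text
time_s: 16.65
eef_pos: [562.0, -15.7, 165.8]
ee_rot: [0.924, -0.381, 0.009, -0.022]
ft_force: [-0.3, 0.1, -0.8]
finger_gap: 85.5
time_s: 17.15
eef_pos: [557.1, -112.7, 262.3]
ee_rot: [0.924, -0.381, 0.01, -0.022]
ft_force: [0.9, 0.9, -0.1]
finger_gap: 85.4
== scene
carton px 400 198 c [431.7 262.8] size [62.  65.7] ang 76.5 z 25.4 406
carton px 210 203 c [ 393.9 -233.1] size [65.5 67. ] ang 58.7 z 25.8 408
carton px 408 239 c [574.9 251.6] size [65.6 64.9] ang 18.5 z 25.7 515
== side
carton px 424 198 c [ 393.3 -231. ] size [66.1 63.9] ang 59.0 z 27.0 391
carton px 320 292 c [564.6 113.9] size [64.1 17.8] ang 12.6 z 31.3 64
carton px 298 347 c [573.6 253.7] size [63.1 67.9] ang 18.1 z 27.1 844
carton px 372 367 c [430.2 266.5] size [66.4 64.4] ang 76.0 z 26.2 913Traceback (most recent call last):
  File "<string>", line 4, in <module>
    inhand()
    ~~~~~~^^
  File "h.py", line 64, in inhand
    k,lab,st,_=cv2.connectedComponentsWithStats(m.astype(np.uint8)); i=1+np.argmax(st[1:,4])
                                                                         ~~~~~~~~~^^^^^^^^^^
    return _wrapfunc(a, 'argmax', axis=axis, out=out, **kwds)
    return bound(*args, **kwds)
ValueError: attempt to get argmax of an empty sequence
```

View pics/w7.png

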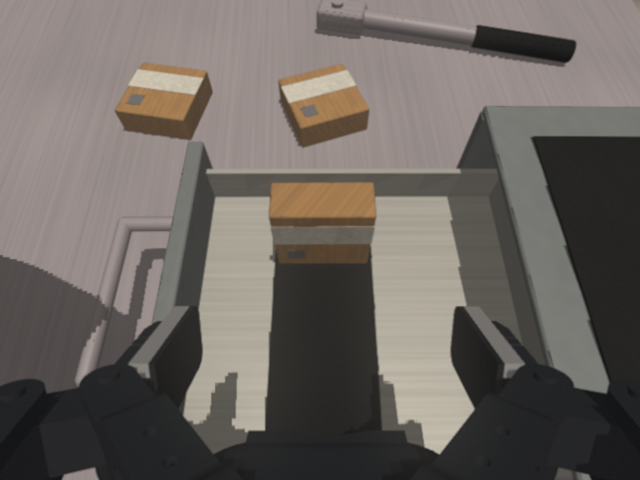

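```bash
cat >> h.py <<'E'
def row(name="scene"):
    im=imaging.get_image(name); X=world(im); H=W2H(X.reshape(-1,3)).reshape(X.shape)
    br=cv2.morphologyEx(brown(im),cv2.MORPH_CLOSE,np.ones((9,9),np.uint8))
    m=((br>0)&(H[...,0]>-160)&(H[...,0]<-55)&(abs(H[...,1])<95)&(H[...,2]>74)&(H[...,2]<92)).astype(np.uint8)
    k,lab,st,_=cv2.connectedComponentsWithStats(m)
    for i in range(1,k):
        if st[i,4]<30: continue
        P=H[lab==i]; r=cv2.minAreaRect(P[:,:2].astype(np.float32))
        print(name,"standing H c",np.round(r[0],1),np.round(r[1],1),round(r[2],1),"z",np.percentile(P[:,2],[5,50,95]).round(1),"y",P[:,1].min().round(1),P[:,1].max().round(1),len(P))
E
python3 -c "
from h import *
row();row('side');row('wrist')
pick((574.2,252.6),18.2)"
```

```text
scene standing H c [-103.5   49.2] [26.  68.8] 89.8 z [76.2 79.3 81.6] y 36.1 62.2 241
side standing H c [-105.    50.3] [64.  29.5] 2.1 z [75.4 80.4 83.8] y 34.8 64.8 356
wrist standing H c [-105.    48.1] [63.6 27.2] 0.6 z [76.4 80.1 81.1] y 34.2 61.5 4362
tcp now [ 557.1 -110.6  260.2] axes x [ 1.   -0.05 -0.  ] y [ 0.03  0.71 -0.7 ]
tcp target [521.1 414.  185.9] rot(norm) [-3.112 -0.809 -0.004] |deg| 92.1
shift in tool now(norm) [-0.2007  1.4107  1.0508] mm [-60.2 423.2 315.2]  in target frame(norm) [ 0.4322 -1.0261  1.3765]
min rows 12.86349587604243
```

```bash
python3 -m creep '[{"dx":0,"dy":0,"dz":0,"ax":-0.173,"ay":-0.045,"az":0},{"dx":0,"dy":0,"dz":0,"ax":-0.173,"ay":-0.045,"az":0},{"dx":0,"dy":0,"dz":0,"ax":-0.173,"ay":-0.045,"az":0},{"dx":0,"dy":0,"dz":0,"ax":-0.173,"ay":-0.045,"az":0},{"dx":0,"dy":0,"dz":0,"ax":-0.173,"ay":-0.045,"az":0},{"dx":0,"dy":0,"dz":0,"ax":-0.173,"ay":-0.045,"az":0},{"dx":0,"dy":0,"dz":0,"ax":-0.173,"ay":-0.045,"az":0},{"dx":0,"dy":0,"dz":0,"ax":-0.173,"ay":-0.045,"az":0},{"dx":0,"dy":0,"dz":0,"ax":-0.173,"ay":-0.045,"az":0}]'
python3 -m creep '[{"dx":0,"dy":0,"dz":0,"ax":-0.173,"ay":-0.045,"az":0},{"dx":0,"dy":0,"dz":0,"ax":-0.173,"ay":-0.045,"az":0},{"dx":0,"dy":0,"dz":0,"ax":-0.173,"ay":-0.045,"az":0},{"dx":0,"dy":0,"dz":0,"ax":-0.173,"ay":-0.045,"az":0},{"dx":0,"dy":0,"dz":0,"ax":-0.173,"ay":-0.045,"az":0},{"dx":0,"dy":0,"dz":0,"ax":-0.173,"ay":-0.045,"az":0},{"dx":0,"dy":0,"dz":0,"ax":-0.173,"ay":-0.045,"az":0},{"dx":0,"dy":0,"dz":0,"ax":-0.173,"ay":-0.045,"az":0},{"dx":0,"dy":0,"dz":0,"ax":-0.173,"ay":-0.045,"az":0},{"dx":0,"dy":0,"dz":0,"ax":0,"ay":0,"az":0}]'
python3 -c "
from h import *
pick((574.2,252.6),18.2)"
```

```text
time_s: 18.25
eef_pos: [557.4, -110.4, 260.4]
ee_rot: [0.706, -0.704, -0.075, 0.022]
ft_force: [-0.9, 0.1, -0.7]
finger_gap: 85.3
time_s: 19.08
eef_pos: [556.6, -110.0, 259.3]
ee_rot: [-0.384, 0.91, 0.145, -0.063]
ft_force: [-0.7, 0.3, -0.6]
finger_gap: 85.5
tcp now [ 556.6 -110.   259.3] axes x [ 0.95  0.31 -0.  ] y [ 0.22 -0.66 -0.72]
tcp target [521.1 414.  185.9] rot(norm) [-0.028  0.004 -0.005] |deg| 0.8
shift in tool now(norm) [ 0.4334 -1.0083  1.386 ] mm [ 130.  -302.5  415.8]  in target frame(norm) [ 0.4333 -1.0266  1.3725]
min rows 12.718371838699277
```

```bash
python3 -m creep '[{"dx":0.0306,"dy":-0.0843,"dz":0.0871,"ax":0,"ay":0,"az":0},{"dx":0.0306,"dy":-0.0843,"dz":0.0871,"ax":0,"ay":0,"az":0},{"dx":0.0306,"dy":-0.0843,"dz":0.0871,"ax":0,"ay":0,"az":0},{"dx":0.0306,"dy":-0.0843,"dz":0.0871,"ax":0,"ay":0,"az":0},{"dx":0.0306,"dy":-0.0843,"dz":0.0871,"ax":0,"ay":0,"az":0},{"dx":0.0306,"dy":-0.0843,"dz":0.0871,"ax":0,"ay":0,"az":0},{"dx":0.0306,"dy":-0.0843,"dz":0.0871,"ax":0,"ay":0,"az":0},{"dx":0.0306,"dy":-0.0843,"dz":0.0871,"ax":0,"ay":0,"az":0},{"dx":0.0306,"dy":-0.0843,"dz":0.0871,"ax":0,"ay":0,"az":0},{"dx":0.0306,"dy":-0.0843,"dz":0.0871,"ax":0,"ay":0,"az":0},{"dx":0.0306,"dy":-0.0843,"dz":0.0871,"ax":0,"ay":0,"az":0},{"dx":0.0306,"dy":-0.0843,"dz":0.0871,"ax":0,"ay":0,"az":0}]'
python3 -m creep '[{"dx":0.0306,"dy":-0.0843,"dz":0.0871,"ax":0,"ay":0,"az":0},{"dx":0.0306,"dy":-0.0843,"dz":0.0871,"ax":-0.02,"ay":0,"az":0},{"dx":0,"dy":0,"dz":0,"ax":0,"ay":0,"az":0}]'
python3 -c "
from h import *
pick((574.2,252.6),18.2)
im=imaging.get_image('wrist'); cv2.imwrite('pics/w8.png',im['pixels'])"
```

```text
time_s: 20.08
eef_pos: [526.4, 340.0, 260.6]
ee_rot: [-0.388, 0.908, 0.143, -0.063]
ft_force: [1.2, -0.1, -0.5]
finger_gap: 85.6
time_s: 20.33
eef_pos: [521.2, 419.1, 260.5]
ee_rot: [-0.385, 0.909, 0.146, -0.062]
ft_force: [-1.2, -1.6, 1.0]
finger_gap: 85.4
tcp now [521.2 419.1 260.5] axes x [0.95 0.31 0.  ] y [ 0.22 -0.66 -0.72]
tcp target [521.1 414.  185.9] rot(norm) [-0.029  0.001  0.001] |deg| 0.8
shift in tool now(norm) [-0.0055  0.1893  0.1617] mm [-1.6 56.8 48.5]  in target frame(norm) [-0.0054  0.1869  0.1645]
min rows 1.7914110138128119
```

View pics/w8.png

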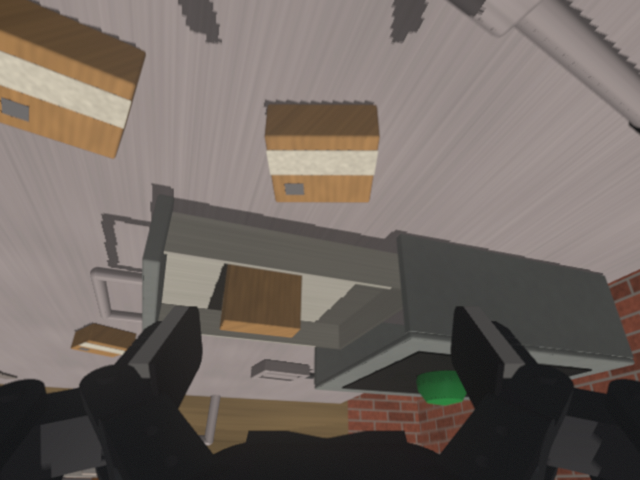

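```bash
python3 -m creep '[{"dx":-0.005,"dy":0.063,"dz":0.055,"ax":-0.029,"ay":0,"az":0},{"dx":0,"dy":0.062,"dz":0.055,"ax":0,"ay":0,"az":0},{"dx":0,"dy":0.062,"dz":0.0545,"ax":0,"ay":0,"az":0},{"dx":0,"dy":0,"dz":0,"ax":0,"ay":0,"az":0},{"dx":0,"dy":0,"dz":0,"ax":0,"ay":0,"az":0}]'
python3 -c "
from h import *
pick((574.2,252.6),18.2,back=0)
im=imaging.get_image('wrist'); cv2.imwrite('pics/w9.png',im['pixels'])"
```

```text
time_s: 20.8
eef_pos: [522.3, 406.3, 185.8]
ee_rot: [-0.375, 0.914, 0.143, -0.061]
ft_force: [0.2, -0.0, -0.4]
finger_gap: 85.7
tcp now [522.3 406.3 185.8] axes x [ 0.95  0.31 -0.  ] y [ 0.22 -0.68 -0.7 ]
tcp target [538.8 360.3 129.4] rot(norm) [ 0.013 -0.003 -0.012] |deg| 0.5
shift in tool now(norm) [0.0057 0.2483 0.0194] mm [ 1.7 74.5  5.8]  in target frame(norm) [0.0043 0.2484 0.0178]
min rows 1.7919848471614968
```

View pics/w9.png

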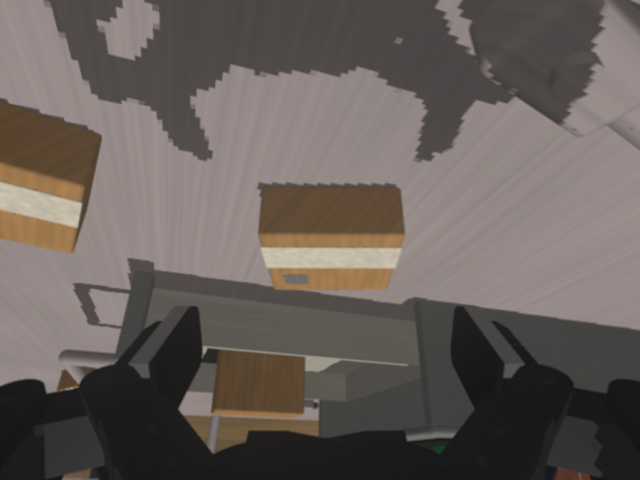

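```bash
python3 -m creep '[{"dx":0.0045,"dy":0.08,"dz":0.009,"ax":0,"ay":0,"az":0},{"dx":0,"dy":0.07,"dz":0.009,"ax":0,"ay":0,"az":0},{"dx":0,"dy":0.05,"dz":0,"ax":0,"ay":0,"az":0},{"dx":0,"dy":0.03,"dz":0,"ax":0,"ay":0,"az":0},{"dx":0,"dy":0.015,"dz":0,"ax":0,"ay":0,"az":0},{"dx":0,"dy":0,"dz":0,"ax":0,"ay":0,"az":0}]'
python3 -m creep '[{"dx":0,"dy":0,"dz":0,"ax":0,"ay":0,"az":0},{"dx":0,"dy":0,"dz":0,"ax":0,"ay":0,"az":0},{"dx":0,"dy":0,"dz":0,"ax":0,"ay":0,"az":0},{"dx":0,"dy":0,"dz":0,"ax":0,"ay":0,"az":0},{"dx":0,"dy":0,"dz":0,"ax":0,"ay":0,"az":0}]' 255 50
python3 -m creep '[{"dx":0,"dy":-0.03,"dz":-0.03,"ax":0,"ay":0,"az":0},{"dx":0,"dy":-0.06,"dz":-0.06,"ax":0,"ay":0,"az":0},{"dx":0,"dy":-0.07,"dz":-0.07,"ax":0,"ay":0,"az":0},{"dx":0,"dy":-0.07,"dz":-0.07,"ax":0,"ay":0,"az":0},{"dx":0,"dy":-0.07,"dz":-0.07,"ax":0,"ay":0,"az":0},{"dx":0,"dy":-0.07,"dz":-0.07,"ax":0,"ay":0,"az":0},{"dx":0,"dy":-0.07,"dz":-0.07,"ax":0,"ay":0,"az":0}]'
python3 -c "
from h import *
place(16,up=120,uo=9,zo=12); inhand()"
```

```text
time_s: 21.35
eef_pos: [539.3, 361.0, 131.7]
ee_rot: [-0.375, 0.914, 0.144, -0.059]
ft_force: [0.5, 0.8, 0.3]
finger_gap: 85.2
time_s: 21.77
eef_pos: [539.0, 362.4, 132.5]
ee_rot: [-0.375, 0.914, 0.145, -0.058]
ft_force: [-1.7, 1.8, 7.4]
finger_gap: 62.7
time_s: 22.35
eef_pos: [538.0, 362.9, 320.7]
ee_rot: [-0.375, 0.914, 0.145, -0.059]
ft_force: [0.6, 0.4, -0.3]
finger_gap: 62.9
tcp now [538.  362.9 320.7] axes x [0.95 0.31 0.  ] y [ 0.22 -0.68 -0.7 ]
tcp target [559.9 -48.3 282.4] rot(norm) [3.116 0.8   0.006] |deg| 92.2
shift in tool now(norm) [-0.3537  1.0334 -0.8413] mm [-106.1  310.  -252.4]  in target frame(norm) [ 0.137  -0.8754 -1.0563]
min rows 12.873662190506899
top 7797 mean [-108.8  210.1  212. ] p2 [-140.2  172.3  192.8] p98 [-75.9 237.9 214.9] normal [-0.058  0.145  0.988]
face 2119 mean [-111.9  230.2  201.6] p2 [-142.3  218.5  190.2] p98 [-88.  239.3 214.3] normal [-0.353  0.933  0.062]
```

```bash
python3 -m creep '[{"dx":-0.0295,"dy":0.086,"dz":-0.07,"ax":0,"ay":0,"az":0},{"dx":-0.0295,"dy":0.086,"dz":-0.07,"ax":0,"ay":0,"az":0},{"dx":-0.0295,"dy":0.086,"dz":-0.07,"ax":0,"ay":0,"az":0},{"dx":-0.0295,"dy":0.086,"dz":-0.07,"ax":0,"ay":0,"az":0},{"dx":-0.0295,"dy":0.086,"dz":-0.07,"ax":0,"ay":0,"az":0},{"dx":-0.0295,"dy":0.086,"dz":-0.07,"ax":0,"ay":0,"az":0},{"dx":-0.0295,"dy":0.086,"dz":-0.07,"ax":0,"ay":0,"az":0},{"dx":-0.0295,"dy":0.086,"dz":-0.07,"ax":0,"ay":0,"az":0},{"dx":-0.0295,"dy":0.086,"dz":-0.07,"ax":0,"ay":0,"az":0},{"dx":-0.0295,"dy":0.086,"dz":-0.07,"ax":0,"ay":0,"az":0},{"dx":-0.0295,"dy":0.086,"dz":-0.07,"ax":0,"ay":0,"az":0},{"dx":-0.0295,"dy":0.086,"dz":-0.07,"ax":0,"ay":0,"az":0}]'
python3 -m creep '[{"dx":0,"dy":0,"dz":0,"ax":0.173,"ay":0.0445,"az":0},{"dx":0,"dy":0,"dz":0,"ax":0.173,"ay":0.0445,"az":0},{"dx":0,"dy":0,"dz":0,"ax":0.173,"ay":0.0445,"az":0},{"dx":0,"dy":0,"dz":0,"ax":0.173,"ay":0.0445,"az":0},{"dx":0,"dy":0,"dz":0,"ax":0.173,"ay":0.0445,"az":0},{"dx":0,"dy":0,"dz":0,"ax":0.173,"ay":0.0445,"az":0},{"dx":0,"dy":0,"dz":0,"ax":0.173,"ay":0.0445,"az":0},{"dx":0,"dy":0,"dz":0,"ax":0.173,"ay":0.0445,"az":0},{"dx":0,"dy":0,"dz":0,"ax":0.173,"ay":0.0445,"az":0}]'
python3 -m creep '[{"dx":0,"dy":0,"dz":0,"ax":0.173,"ay":0.0445,"az":0},{"dx":0,"dy":0,"dz":0,"ax":0.173,"ay":0.0445,"az":0},{"dx":0,"dy":0,"dz":0,"ax":0.173,"ay":0.0445,"az":0},{"dx":0,"dy":0,"dz":0,"ax":0.173,"ay":0.0445,"az":0},{"dx":0,"dy":0,"dz":0,"ax":0.173,"ay":0.0445,"az":0},{"dx":0,"dy":0,"dz":0,"ax":0.173,"ay":0.0445,"az":0},{"dx":0,"dy":0,"dz":0,"ax":0.173,"ay":0.0445,"az":0},{"dx":0,"dy":0,"dz":0,"ax":0.173,"ay":0.0445,"az":0},{"dx":0,"dy":0,"dz":0,"ax":0.173,"ay":0.0445,"az":0},{"dx":0,"dy":0,"dz":0,"ax":0,"ay":0,"az":0},{"dx":0,"dy":0,"dz":0,"ax":0,"ay":0,"az":0}]'
python3 -c "
from h import *
place(16,up=120,uo=9,zo=12); inhand()
im=imaging.get_image('wrist'); cv2.imwrite('pics/w10.png',im['pixels'])"
```

```text
time_s: 23.4
eef_pos: [559.8, -49.3, 280.9]
ee_rot: [-0.375, 0.914, 0.145, -0.058]
ft_force: [1.1, -0.8, 0.4]
finger_gap: 62.7
time_s: 24.15
eef_pos: [560.3, -47.7, 281.3]
ee_rot: [0.707, -0.703, -0.075, 0.019]
ft_force: [-1.0, 0.6, -2.4]
finger_gap: 63.3
time_s: 25.07
eef_pos: [559.9, -48.4, 280.1]
ee_rot: [0.923, -0.384, 0.008, -0.022]
ft_force: [0.6, 0.4, -0.1]
finger_gap: 62.8
tcp now [559.9 -48.4 280.1] axes x [ 1.   -0.05  0.  ] y [ 0.04  0.7  -0.71]
tcp target [559.9 -48.3 282.4] rot(norm) [0.008 0.003 0.005] |deg| 0.3
shift in tool now(norm) [ 0.     -0.0052  0.0055] mm [ 0.  -1.6  1.6]  in target frame(norm) [-0.     -0.0052  0.0055]
min rows 0.05442067199276113
top 1789 mean [-105.8   17.8  195. ] p2 [-134.5    5.5  193.3] p98 [-75.6  29.4 196.4] normal [-0.001 -0.055  0.998]
face 7699 mean [-105.     7.9  175.2] p2 [-133.5    4.9  139.1] p98 [-76.7  27.  196. ] normal [ 0.008 -0.987  0.162]
```

View pics/w10.png

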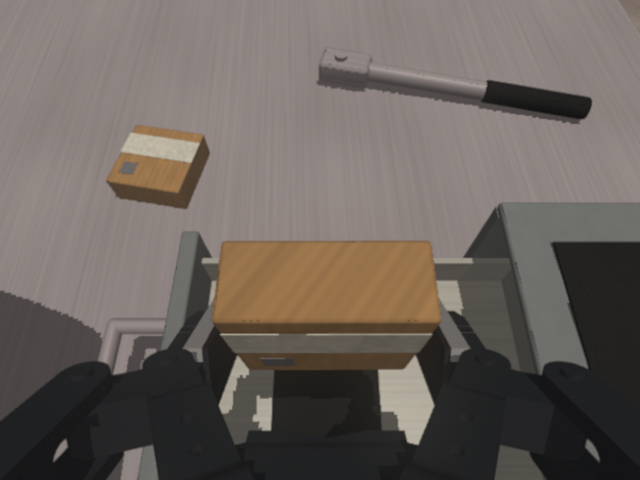

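```bash
python3 -m creep '[{"dx":0,"dy":0.04,"dz":-0.04,"ax":0,"ay":0,"az":0},{"dx":0,"dy":0.04,"dz":-0.04,"ax":0,"ay":0,"az":0},{"dx":0,"dy":0.04,"dz":-0.04,"ax":0,"ay":0,"az":0},{"dx":0,"dy":0.04,"dz":-0.04,"ax":0,"ay":0,"az":0},{"dx":0,"dy":0.04,"dz":-0.04,"ax":0,"ay":0,"az":0},{"dx":0,"dy":0.03,"dz":-0.03,"ax":0,"ay":0,"az":0},{"dx":0,"dy":0.02,"dz":-0.02,"ax":0,"ay":0,"az":0},{"dx":0,"dy":0.01,"dz":-0.01,"ax":0,"ay":0,"az":0},{"dx":0,"dy":0.005,"dz":-0.005,"ax":0,"ay":0,"az":0},{"dx":0,"dy":0,"dz":0,"ax":0,"ay":0,"az":0},{"dx":0,"dy":0,"dz":0,"ax":0,"ay":0,"az":0}]'
python3 -c "
from h import *
inhand()"
```

```text
time_s: 26.08
eef_pos: [560.4, -48.3, 168.2]
ee_rot: [0.923, -0.383, 0.008, -0.022]
ft_force: [-0.2, 0.6, -1.2]
finger_gap: 62.8
top 3956 mean [-105.2   34.9   81.6] p2 [-134.3    6.6   79. ] p98 [-75.3  59.   84.5] normal [ 0.001 -0.082 -0.997]
face 9210 mean [-104.7   14.1   66.2] p2 [-133.3    5.3   26.5] p98 [-76.1  54.2  84.3] normal [-0.024 -0.858  0.514]
```

```bash
python3 -m creep '[{"dx":0,"dy":0.005,"dz":-0.005,"ax":0,"ay":0,"az":0},{"dx":0,"dy":0,"dz":0,"ax":0,"ay":0,"az":0}]'
python3 -m creep '[{"dx":0,"dy":0,"dz":0,"ax":0,"ay":0,"az":0},{"dx":0,"dy":0,"dz":0,"ax":0,"ay":0,"az":0},{"dx":0,"dy":0,"dz":0,"ax":0,"ay":0,"az":0},{"dx":0,"dy":0,"dz":0,"ax":0,"ay":0,"az":0}]' 0
python3 -m creep '[{"dx":0,"dy":-0.03,"dz":0,"ax":0,"ay":0,"az":0},{"dx":0,"dy":-0.06,"dz":0,"ax":0,"ay":0,"az":0},{"dx":0,"dy":-0.09,"dz":0,"ax":0,"ay":0,"az":0},{"dx":0,"dy":-0.09,"dz":0,"ax":0,"ay":0,"az":0},{"dx":0,"dy":-0.09,"dz":0,"ax":0,"ay":0,"az":0},{"dx":0,"dy":-0.09,"dz":0,"ax":0,"ay":0,"az":0}]'
python3 m.py | grep -v top
python3 -c "
from h import *
row(); row('wrist')
im=imaging.get_image('wrist'); cv2.imwrite('pics/w11.png',im['pixels'])
pick((430.6,264.5),-13.6)"
```

```text
time_s: 26.3
eef_pos: [560.3, -48.3, 165.7]
ee_rot: [0.923, -0.383, 0.008, -0.022]
ft_force: [0.1, -0.6, -0.5]
finger_gap: 62.9
time_s: 26.63
eef_pos: [560.2, -48.3, 165.6]
ee_rot: [0.923, -0.383, 0.008, -0.022]
ft_force: [-0.1, -0.4, 0.1]
finger_gap: 85.5
time_s: 27.13
eef_pos: [555.0, -144.8, 262.5]
ee_rot: [0.923, -0.384, 0.008, -0.022]
ft_force: [1.8, 0.7, 0.5]
finger_gap: 85.5
== scene
carton px 400 198 c [433.  262.6] size [62.1 71.3] ang 76.6 z 25.5 396
carton px 210 203 c [ 394.1 -232.7] size [64.8 64.2] ang 59.7 z 25.8 411
carton px 341 251 c [598.3  85.4] size [52.4  5.5] ang 88.0 z 30.3 41
== side
carton px 423 199 c [ 394.8 -229.7] size [67.3 64.6] ang 58.1 z 27.2 380
carton px 322 291 c [553.8 105.1] size [80.7 41.1] ang 37.3 z 30.0 78
carton px 372 366 c [429.3 265.8] size [68. 64.] ang 76.5 z 26.2 917
scene standing H c [-104.    19.1] [26.  69.6] 89.6 z [76.6 79.5 81.5] y 6.1 32.3 244
scene standing H c [-104.    48.9] [25.8 66.7] 89.8 z [76.4 79.5 81.5] y 36.1 61.8 240
wrist standing H c [-104.8   33.1] [63.5 57.6] 0.7 z [76.1 80.1 81.1] y 4.3 62.0 7897
tcp now [ 555.1 -143.3  261. ] axes x [ 1.   -0.05  0.  ] y [ 0.04  0.71 -0.71]
tcp target [470.6 429.7 185.9] rot(norm) [-3.128  0.421  0.005] |deg| 90.4
shift in tool now(norm) [-0.3731  1.514   1.1656] mm [-111.9  454.2  349.7]  in target frame(norm) [-0.7231 -1.0889  1.4428]
min rows 14.005822504548236
```

View pics/w11.png

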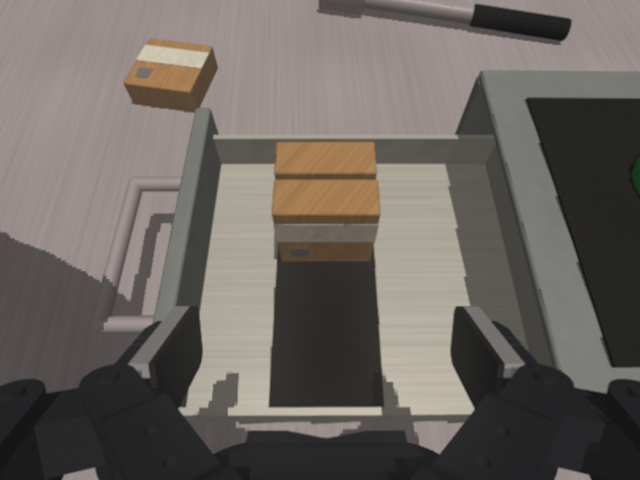

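```bash
python3 -m creep '[{"dx":0,"dy":0,"dz":0,"ax":-0.174,"ay":0.0234,"az":0},{"dx":0,"dy":0,"dz":0,"ax":-0.174,"ay":0.0234,"az":0},{"dx":0,"dy":0,"dz":0,"ax":-0.174,"ay":0.0234,"az":0},{"dx":0,"dy":0,"dz":0,"ax":-0.174,"ay":0.0234,"az":0},{"dx":0,"dy":0,"dz":0,"ax":-0.174,"ay":0.0234,"az":0},{"dx":0,"dy":0,"dz":0,"ax":-0.174,"ay":0.0234,"az":0},{"dx":0,"dy":0,"dz":0,"ax":-0.174,"ay":0.0234,"az":0},{"dx":0,"dy":0,"dz":0,"ax":-0.174,"ay":0.0234,"az":0},{"dx":0,"dy":0,"dz":0,"ax":-0.174,"ay":0.0234,"az":0}]'
python3 -m creep '[{"dx":0,"dy":0,"dz":0,"ax":-0.174,"ay":0.0234,"az":0},{"dx":0,"dy":0,"dz":0,"ax":-0.174,"ay":0.0234,"az":0},{"dx":0,"dy":0,"dz":0,"ax":-0.174,"ay":0.0234,"az":0},{"dx":0,"dy":0,"dz":0,"ax":-0.174,"ay":0.0234,"az":0},{"dx":0,"dy":0,"dz":0,"ax":-0.174,"ay":0.0234,"az":0},{"dx":0,"dy":0,"dz":0,"ax":-0.174,"ay":0.0234,"az":0},{"dx":0,"dy":0,"dz":0,"ax":-0.174,"ay":0.0234,"az":0},{"dx":0,"dy":0,"dz":0,"ax":-0.174,"ay":0.0234,"az":0},{"dx":0,"dy":0,"dz":0,"ax":-0.174,"ay":0.0234,"az":0},{"dx":0,"dy":0,"dz":0,"ax":0,"ay":0,"az":0}]'
python3 -c "
from h import *
pick((430.8,264.5),-13.6)
pick((430.8,264.5),-13.6,z=99)"
```

```text
time_s: 28.13
eef_pos: [555.1, -142.4, 260.4]
ee_rot: [-0.704, 0.706, -0.063, 0.037]
ft_force: [-0.9, -0.5, -0.4]
finger_gap: 85.5
time_s: 28.97
eef_pos: [554.9, -141.8, 259.4]
ee_rot: [-0.377, 0.919, -0.108, 0.044]
ft_force: [-1.5, 0.8, -0.7]
finger_gap: 85.2
tcp now [ 554.9 -141.8  259.4] axes x [ 0.97 -0.23 -0.  ] y [-0.17 -0.69 -0.7 ]
tcp target [470.8 429.7 185.9] rot(norm) [0.013 0.005 0.003] |deg| 0.4
shift in tool now(norm) [-0.7153 -1.0998  1.4304] mm [-214.6 -329.9  429.1]  in target frame(norm) [-0.7206 -1.0895  1.4356]
min rows 13.963537365960516
tcp now [ 554.9 -141.8  259.4] axes x [ 0.97 -0.23 -0.  ] y [-0.17 -0.69 -0.7 ]
tcp target [470.8 429.7 260.9] rot(norm) [0.013 0.005 0.003] |deg| 0.4
shift in tool now(norm) [-0.7154 -1.2755  1.2525] mm [-214.6 -382.6  375.7]  in target frame(norm) [-0.7206 -1.2662  1.2589]
min rows 13.852089540516218
```

```bash
python3 -m creep '[{"dx":-0.0448,"dy":-0.0795,"dz":0.0785,"ax":0,"ay":0,"az":0},{"dx":-0.0448,"dy":-0.0795,"dz":0.0785,"ax":0,"ay":0,"az":0},{"dx":-0.0448,"dy":-0.0795,"dz":0.0785,"ax":0,"ay":0,"az":0},{"dx":-0.0448,"dy":-0.0795,"dz":0.0785,"ax":0,"ay":0,"az":0},{"dx":-0.0448,"dy":-0.0795,"dz":0.0785,"ax":0,"ay":0,"az":0},{"dx":-0.0448,"dy":-0.0795,"dz":0.0785,"ax":0,"ay":0,"az":0},{"dx":-0.0448,"dy":-0.0795,"dz":0.0785,"ax":0,"ay":0,"az":0},{"dx":-0.0448,"dy":-0.0795,"dz":0.0785,"ax":0,"ay":0,"az":0},{"dx":-0.0448,"dy":-0.0795,"dz":0.0785,"ax":0,"ay":0,"az":0},{"dx":-0.0448,"dy":-0.0795,"dz":0.0785,"ax":0,"ay":0,"az":0},{"dx":-0.0448,"dy":-0.0795,"dz":0.0785,"ax":0,"ay":0,"az":0},{"dx":-0.0448,"dy":-0.0795,"dz":0.0785,"ax":0,"ay":0,"az":0}]'
python3 -m creep '[{"dx":-0.0448,"dy":-0.0795,"dz":0.0785,"ax":0,"ay":0,"az":0},{"dx":-0.0448,"dy":-0.0795,"dz":0.0785,"ax":0,"ay":0,"az":0},{"dx":-0.0448,"dy":-0.0795,"dz":0.0785,"ax":0,"ay":0,"az":0},{"dx":-0.0448,"dy":-0.0795,"dz":0.0785,"ax":0,"ay":0,"az":0},{"dx":0,"dy":0,"dz":0,"ax":0,"ay":0,"az":0}]'
python3 -c "
from h import *
pick((430.8,264.5),-13.6); print(pose()[2]['qpos'])"
```

```text
time_s: 29.97
eef_pos: [492.0, 287.5, 262.0]
ee_rot: [-0.381, 0.917, -0.109, 0.045]
ft_force: [0.2, -0.3, -0.6]
finger_gap: 85.3
time_s: 30.38
eef_pos: [470.4, 434.2, 262.2]
ee_rot: [-0.382, 0.917, -0.107, 0.044]
ft_force: [0.2, 0.5, 0.6]
finger_gap: 85.0
tcp now [470.4 434.2 262.2] axes x [ 0.97 -0.23 -0.  ] y [-0.16 -0.68 -0.71]
tcp target [470.8 429.7 185.9] rot(norm) [-0.009  0.008  0.006] |deg| 0.4
shift in tool now(norm) [0.0049 0.1908 0.1687] mm [ 1.5 57.2 50.6]  in target frame(norm) [0.0048 0.19   0.1696]
min rows 1.8326068479599282
[ 0.80821188  0.83615761  1.44431121 -0.36330722  1.56885293  1.17660369]
```

```bash
python3 -m creep '[{"dx":0.005,"dy":0.063,"dz":0.057,"ax":-0.009,"ay":0.008,"az":0.006},{"dx":0,"dy":0.063,"dz":0.057,"ax":0,"ay":0,"az":0},{"dx":0,"dy":0.063,"dz":0.056,"ax":0,"ay":0,"az":0},{"dx":0,"dy":0,"dz":0,"ax":0,"ay":0,"az":0},{"dx":0,"dy":0,"dz":0,"ax":0,"ay":0,"az":0}]'
python3 -c "
from h import *
pick((430.8,264.5),-13.6,back=0)
im=imaging.get_image('wrist'); cv2.imwrite('pics/w12.png',im['pixels'])"
```

```text
time_s: 30.8
eef_pos: [472.4, 423.4, 186.0]
ee_rot: [-0.377, 0.918, -0.112, 0.046]
ft_force: [0.3, -0.1, 0.7]
finger_gap: 85.4
tcp now [472.4 423.4 186. ] axes x [ 0.97 -0.24 -0.  ] y [-0.17 -0.69 -0.7 ]
tcp target [457.5 374.7 129.4] rot(norm) [ 0.014 -0.006 -0.006] |deg| 0.5
shift in tool now(norm) [-0.0094  0.2532  0.0152] mm [-2.8 76.   4.6]  in target frame(norm) [-0.0101  0.2533  0.0135]
min rows 1.8263390333230343
```

View pics/w12.png

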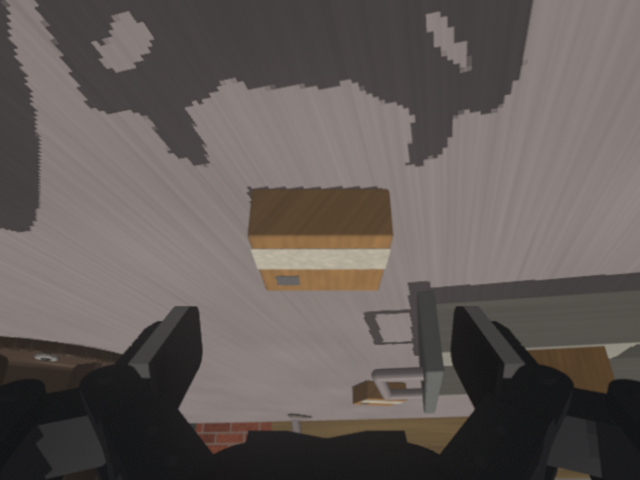

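Carton A is centred at x≈321. I'll move in, grip and lift.

```bash
python3 -m creep '[{"dx":-0.009,"dy":0.08,"dz":0.007,"ax":0.012,"ay":-0.006,"az":0},{"dx":0,"dy":0.075,"dz":0.007,"ax":0,"ay":0,"az":0},{"dx":0,"dy":0.05,"dz":0,"ax":0,"ay":0,"az":0},{"dx":0,"dy":0.03,"dz":0,"ax":0,"ay":0,"az":0},{"dx":0,"dy":0.014,"dz":0,"ax":0,"ay":0,"az":0},{"dx":0,"dy":0,"dz":0,"ax":0,"ay":0,"az":0}]'
python3 -m creep '[{"dx":0,"dy":0,"dz":0,"ax":0,"ay":0,"az":0},{"dx":0,"dy":0,"dz":0,"ax":0,"ay":0,"az":0},{"dx":0,"dy":0,"dz":0,"ax":0,"ay":0,"az":0},{"dx":0,"dy":0,"dz":0,"ax":0,"ay":0,"az":0},{"dx":0,"dy":0,"dz":0,"ax":0,"ay":0,"az":0}]' 255 50
python3 -m creep '[{"dx":0,"dy":-0.03,"dz":-0.03,"ax":0,"ay":0,"az":0},{"dx":0,"dy":-0.06,"dz":-0.06,"ax":0,"ay":0,"az":0},{"dx":0,"dy":-0.07,"dz":-0.07,"ax":0,"ay":0,"az":0},{"dx":0,"dy":-0.07,"dz":-0.07,"ax":0,"ay":0,"az":0},{"dx":0,"dy":-0.07,"dz":-0.07,"ax":0,"ay":0,"az":0},{"dx":0,"dy":-0.07,"dz":-0.07,"ax":0,"ay":0,"az":0},{"dx":0,"dy":-0.07,"dz":-0.07,"ax":0,"ay":0,"az":0}]'
python3 -c "
from h import *
place(-13,up=120,uo=9,zo=12)"
```

```text
time_s: 31.35
eef_pos: [458.8, 375.8, 132.0]
ee_rot: [-0.38, 0.917, -0.11, 0.047]
ft_force: [1.1, 0.4, -0.2]
finger_gap: 85.4
time_s: 31.77
eef_pos: [459.0, 376.8, 132.5]
ee_rot: [-0.381, 0.917, -0.11, 0.047]
ft_force: [0.1, 2.6, 7.4]
finger_gap: 62.7
time_s: 32.35
eef_pos: [458.1, 376.0, 320.7]
ee_rot: [-0.38, 0.917, -0.11, 0.047]
ft_force: [0.6, 0.6, 0.1]
finger_gap: 63.0
tcp now [458.1 376.  320.7] axes x [ 0.97 -0.24  0.  ] y [-0.17 -0.69 -0.71]
tcp target [558.5 -77.3 282.4] rot(norm) [ 3.129 -0.428  0.004] |deg| 90.5
shift in tool now(norm) [ 0.6837  1.072  -0.8916] mm [ 205.1  321.6 -267.5]  in target frame(norm) [ 0.405  -0.9657 -1.1466]
min rows 12.636713162505925
```

```bash
python3 -m creep '[{"dx":0.0488,"dy":0.0766,"dz":-0.0637,"ax":0,"ay":0,"az":0},{"dx":0.0488,"dy":0.0766,"dz":-0.0637,"ax":0,"ay":0,"az":0},{"dx":0.0488,"dy":0.0766,"dz":-0.0637,"ax":0,"ay":0,"az":0},{"dx":0.0488,"dy":0.0766,"dz":-0.0637,"ax":0,"ay":0,"az":0},{"dx":0.0488,"dy":0.0766,"dz":-0.0637,"ax":0,"ay":0,"az":0},{"dx":0.0488,"dy":0.0766,"dz":-0.0637,"ax":0,"ay":0,"az":0},{"dx":0.0488,"dy":0.0766,"dz":-0.0637,"ax":0,"ay":0,"az":0},{"dx":0.0488,"dy":0.0766,"dz":-0.0637,"ax":0,"ay":0,"az":0},{"dx":0.0488,"dy":0.0766,"dz":-0.0637,"ax":0,"ay":0,"az":0},{"dx":0.0488,"dy":0.0766,"dz":-0.0637,"ax":0,"ay":0,"az":0},{"dx":0.0488,"dy":0.0766,"dz":-0.0637,"ax":0,"ay":0,"az":0},{"dx":0.0488,"dy":0.0766,"dz":-0.0637,"ax":0,"ay":0,"az":0}]'
python3 -m creep '[{"dx":0.0488,"dy":0.0766,"dz":-0.0637,"ax":0,"ay":0,"az":0},{"dx":0.0488,"dy":0.0766,"dz":-0.0637,"ax":0,"ay":0,"az":0},{"dx":0,"dy":0,"dz":0,"ax":0.174,"ay":-0.0238,"az":0},{"dx":0,"dy":0,"dz":0,"ax":0.174,"ay":-0.0238,"az":0},{"dx":0,"dy":0,"dz":0,"ax":0.174,"ay":-0.0238,"az":0},{"dx":0,"dy":0,"dz":0,"ax":0.174,"ay":-0.0238,"az":0},{"dx":0,"dy":0,"dz":0,"ax":0.174,"ay":-0.0238,"az":0},{"dx":0,"dy":0,"dz":0,"ax":0.174,"ay":-0.0238,"az":0},{"dx":0,"dy":0,"dz":0,"ax":0.174,"ay":-0.0238,"az":0},{"dx":0,"dy":0,"dz":0,"ax":0.174,"ay":-0.0238,"az":0},{"dx":0,"dy":0,"dz":0,"ax":0.174,"ay":-0.0238,"az":0}]'
python3 -m creep '[{"dx":0,"dy":0,"dz":0,"ax":0.174,"ay":-0.0238,"az":0},{"dx":0,"dy":0,"dz":0,"ax":0.174,"ay":-0.0238,"az":0},{"dx":0,"dy":0,"dz":0,"ax":0.174,"ay":-0.0238,"az":0},{"dx":0,"dy":0,"dz":0,"ax":0.174,"ay":-0.0238,"az":0},{"dx":0,"dy":0,"dz":0,"ax":0.174,"ay":-0.0238,"az":0},{"dx":0,"dy":0,"dz":0,"ax":0.174,"ay":-0.0238,"az":0},{"dx":0,"dy":0,"dz":0,"ax":0.174,"ay":-0.0238,"az":0},{"dx":0,"dy":0,"dz":0,"ax":0.174,"ay":-0.0238,"az":0},{"dx":0,"dy":0,"dz":0,"ax":0.174,"ay":-0.0238,"az":0},{"dx":0,"dy":0,"dz":0,"ax":0,"ay":0,"az":0},{"dx":0,"dy":0,"dz":0,"ax":0,"ay":0,"az":0}]'
python3 -c "
from h import *
place(-13,up=120,uo=9,zo=12); inhand()
im=imaging.get_image('wrist'); cv2.imwrite('pics/w13.png',im['pixels'])"
```

```text
time_s: 33.35
eef_pos: [544.5, -14.2, 286.5]
ee_rot: [-0.38, 0.917, -0.11, 0.047]
ft_force: [0.5, 0.1, -1.6]
finger_gap: 62.7
time_s: 34.27
eef_pos: [558.8, -77.4, 281.5]
ee_rot: [0.708, -0.703, 0.063, -0.038]
ft_force: [-0.8, -0.0, -0.8]
finger_gap: 62.8
time_s: 35.18
eef_pos: [558.5, -78.1, 280.2]
ee_rot: [0.923, -0.383, 0.008, -0.022]
ft_force: [0.5, -0.5, -0.6]
finger_gap: 62.9
tcp now [558.5 -78.1 280.2] axes x [ 1.   -0.05  0.  ] y [ 0.03  0.7  -0.71]
tcp target [558.5 -77.3 282.4] rot(norm) [0.004 0.001 0.003] |deg| 0.1
shift in tool now(norm) [-0.0001 -0.0034  0.0069] mm [-0.  -1.   2.1]  in target frame(norm) [-0.0001 -0.0034  0.0069]
min rows 0.055093530021027765
top 1716 mean [-105.5  -12.   193.8] p2 [-134.9  -24.5  192.5] p98 [-75.8  -0.6 195.1] normal [-0.003 -0.054  0.999]
face 7363 mean [-104.5  -22.3  174.6] p2 [-132.9  -25.5  138. ] p98 [-76.8  -2.7 194.8] normal [ 0.003 -0.985  0.174]
```

View pics/w13.png

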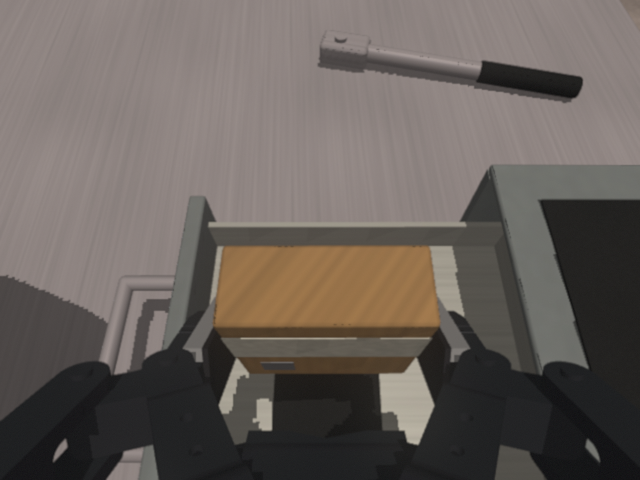

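```bash
python3 -m creep '[{"dx":0,"dy":0.04,"dz":-0.04,"ax":0,"ay":0,"az":0},{"dx":0,"dy":0.04,"dz":-0.04,"ax":0,"ay":0,"az":0},{"dx":0,"dy":0.04,"dz":-0.04,"ax":0,"ay":0,"az":0},{"dx":0,"dy":0.04,"dz":-0.04,"ax":0,"ay":0,"az":0},{"dx":0,"dy":0.04,"dz":-0.04,"ax":0,"ay":0,"az":0},{"dx":0,"dy":0.03,"dz":-0.03,"ax":0,"ay":0,"az":0},{"dx":0,"dy":0.02,"dz":-0.02,"ax":0,"ay":0,"az":0},{"dx":0,"dy":0.01,"dz":-0.01,"ax":0,"ay":0,"az":0},{"dx":0,"dy":0.006,"dz":-0.006,"ax":0,"ay":0,"az":0},{"dx":0,"dy":0,"dz":0,"ax":0,"ay":0,"az":0},{"dx":0,"dy":0,"dz":0,"ax":0,"ay":0,"az":0},{"dx":0,"dy":0,"dz":0,"ax":0,"ay":0,"az":0}]'
python3 -m creep '[{"dx":0,"dy":0,"dz":0,"ax":0,"ay":0,"az":0},{"dx":0,"dy":0,"dz":0,"ax":0,"ay":0,"az":0},{"dx":0,"dy":0,"dz":0,"ax":0,"ay":0,"az":0},{"dx":0,"dy":0,"dz":0,"ax":0,"ay":0,"az":0}]' 0
python3 -m creep '[{"dx":0,"dy":-0.03,"dz":0,"ax":0,"ay":0,"az":0},{"dx":0,"dy":-0.06,"dz":0,"ax":0,"ay":0,"az":0},{"dx":0,"dy":-0.09,"dz":0,"ax":0,"ay":0,"az":0},{"dx":0,"dy":-0.09,"dz":0,"ax":0,"ay":0,"az":0},{"dx":0,"dy":-0.09,"dz":0,"ax":0,"ay":0,"az":0},{"dx":0,"dy":-0.09,"dz":0,"ax":0,"ay":0,"az":0}]'
python3 m.py | grep -v top
python3 -c "
from h import *
row(); row('wrist')
im=imaging.get_image('wrist'); cv2.imwrite('pics/w14.png',im['pixels'])
pick((394.2,-231.5),-31,z=99)"
```

```text
time_s: 36.28
eef_pos: [558.8, -77.7, 167.7]
ee_rot: [0.924, -0.383, 0.008, -0.022]
ft_force: [-0.0, -0.3, -0.6]
finger_gap: 62.8
time_s: 36.62
eef_pos: [558.7, -77.6, 167.3]
ee_rot: [0.924, -0.382, 0.008, -0.022]
ft_force: [-0.5, -0.3, 0.4]
finger_gap: 85.7
time_s: 37.12
eef_pos: [553.7, -174.3, 263.9]
ee_rot: [0.924, -0.383, 0.009, -0.022]
ft_force: [0.8, 0.6, -0.6]
finger_gap: 85.4
== scene
carton px 210 203 c [ 393.7 -233.9] size [65.9 66.3] ang 58.1 z 25.8 423
carton px 341 251 c [597.9  84.9] size [56.8 10.7] ang 78.7 z 30.4 47
== side
carton px 423 198 c [ 393.7 -231.1] size [67.4 64.4] ang 59.5 z 27.1 400
carton px 323 289 c [547.4  92.1] size [99.9 49.4] ang 48.9 z 31.3 85
scene standing H c [-104.2  -11.3] [67.7 25.9] 0.1 z [76.6 79.5 82.1] y -24.3 1.7 241
scene standing H c [-103.8   19.1] [26.1 67.1] 89.8 z [76.5 79.3 81.7] y 6.0 32.2 245
scene standing H c [-104.1   49.1] [25.8 70.7] 89.8 z [76.6 79.5 82. ] y 36.2 62.1 240
wrist standing H c [-104.9   17.2] [63.7 86.7] 0.1 z [76.2 80.2 81.1] y -26.2 60.6 10919
tcp now [ 553.7 -172.9  262.5] axes x [ 1.   -0.05  0.  ] y [ 0.03  0.71 -0.71]
tcp target [481.7 -85.8 260.9] rot(norm) [-3.073e+00  1.095e+00  2.000e-03] |deg| 93.5
shift in tool now(norm) [-0.2535  0.2004  0.1934] mm [-76.   60.1  58. ]  in target frame(norm) [-0.3552 -0.0848  0.0921]
min rows 13.052468716360217
```

View pics/w14.png

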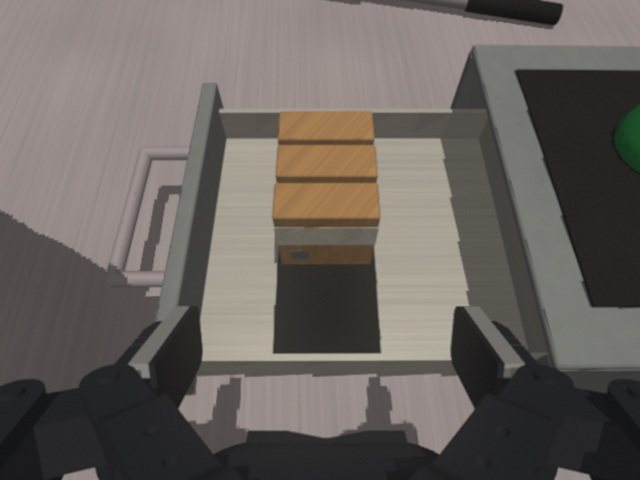

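```bash
python3 -m creep '[{"dx":0,"dy":0,"dz":0,"ax":-0.1707,"ay":0.0608,"az":0},{"dx":0,"dy":0,"dz":0,"ax":-0.1707,"ay":0.0608,"az":0},{"dx":0,"dy":0,"dz":0,"ax":-0.1707,"ay":0.0608,"az":0},{"dx":0,"dy":0,"dz":0,"ax":-0.1707,"ay":0.0608,"az":0},{"dx":0,"dy":0,"dz":0,"ax":-0.1707,"ay":0.0608,"az":0},{"dx":0,"dy":0,"dz":0,"ax":-0.1707,"ay":0.0608,"az":0},{"dx":0,"dy":0,"dz":0,"ax":-0.1707,"ay":0.0608,"az":0},{"dx":0,"dy":0,"dz":0,"ax":-0.1707,"ay":0.0608,"az":0},{"dx":0,"dy":0,"dz":0,"ax":-0.1707,"ay":0.0608,"az":0}]'
python3 -m creep '[{"dx":0,"dy":0,"dz":0,"ax":-0.1707,"ay":0.0608,"az":0},{"dx":0,"dy":0,"dz":0,"ax":-0.1707,"ay":0.0608,"az":0},{"dx":0,"dy":0,"dz":0,"ax":-0.1707,"ay":0.0608,"az":0},{"dx":0,"dy":0,"dz":0,"ax":-0.1707,"ay":0.0608,"az":0},{"dx":0,"dy":0,"dz":0,"ax":-0.1707,"ay":0.0608,"az":0},{"dx":0,"dy":0,"dz":0,"ax":-0.1707,"ay":0.0608,"az":0},{"dx":0,"dy":0,"dz":0,"ax":-0.1707,"ay":0.0608,"az":0},{"dx":0,"dy":0,"dz":0,"ax":-0.1707,"ay":0.0608,"az":0},{"dx":0,"dy":0,"dz":0,"ax":-0.1707,"ay":0.0608,"az":0},{"dx":0,"dy":0,"dz":0,"ax":0,"ay":0,"az":0}]'
python3 -c "
from h import *
pick((393.7,-232.5),-31)
print(pose()[2]['qpos'])"
```

```text
time_s: 38.12
eef_pos: [553.7, -172.0, 261.9]
ee_rot: [0.703, -0.694, 0.139, -0.068]
ft_force: [-1.6, 0.3, -0.9]
finger_gap: 85.1
time_s: 38.95
eef_pos: [553.7, -171.4, 260.8]
ee_rot: [-0.367, 0.891, -0.246, 0.101]
ft_force: [-0.3, -0.1, -0.7]
finger_gap: 85.4
tcp now [ 553.7 -171.4  260.8] axes x [ 0.86 -0.51 -0.  ] y [-0.37 -0.61 -0.7 ]
tcp target [481.2 -86.8 185.9] rot(norm) [0.01  0.004 0.001] |deg| 0.3
shift in tool now(norm) [-0.3518  0.0919  0.2606] mm [-105.5   27.6   78.2]  in target frame(norm) [-0.3523  0.0935  0.2594]
min rows 3.218337109629906
[-0.12881266  0.69955398  1.79270841 -0.78530335  1.17175212  0.92398357]
```

```bash
python3 -m creep '[{"dx":-0.07,"dy":0.0186,"dz":0.052,"ax":0.01,"ay":0.004,"az":0},{"dx":-0.07,"dy":0.0186,"dz":0.052,"ax":0,"ay":0,"az":0},{"dx":-0.07,"dy":0.0186,"dz":0.052,"ax":0,"ay":0,"az":0},{"dx":-0.07,"dy":0.0186,"dz":0.052,"ax":0,"ay":0,"az":0},{"dx":-0.07,"dy":0.0186,"dz":0.052,"ax":0,"ay":0,"az":0},{"dx":0,"dy":0,"dz":0,"ax":0,"ay":0,"az":0},{"dx":0,"dy":0,"dz":0,"ax":0,"ay":0,"az":0}]'
python3 -c "
from h import *
pick((393.7,-232.5),-31,back=0)
im=imaging.get_image('wrist'); cv2.imwrite('pics/w15.png',im['pixels'])
print(pose()[2]['qpos'])"
```

```text
time_s: 39.53
eef_pos: [481.8, -87.3, 186.7]
ee_rot: [-0.372, 0.889, -0.246, 0.102]
ft_force: [1.3, -0.8, 0.5]
finger_gap: 85.2
tcp now [481.8 -87.3 186.7] axes x [ 0.86 -0.51 -0.  ] y [-0.36 -0.6  -0.71]
tcp target [ 452.1 -135.3  129.4] rot(norm) [-0.014  0.003 -0.   ] |deg| 0.4
shift in tool now(norm) [-0.0024  0.2683  0.0004] mm [-0.7 80.5  0.1]  in target frame(norm) [-0.0024  0.2683  0.0022]
min rows 1.9300201783307707
[ 0.00215205  0.75868489  1.98209409 -0.77735566  1.03057651  1.17145186]
```

View pics/w15.png

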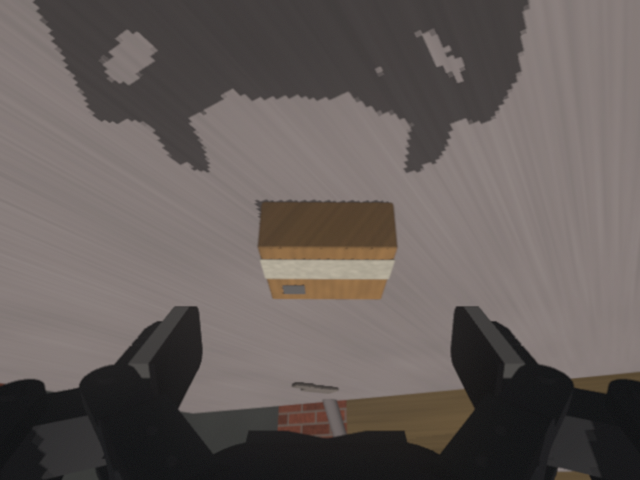

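Carton B is centred at x≈328. I'll move in, grip and lift.

```bash
python3 -m creep '[{"dx":-0.002,"dy":0.09,"dz":0,"ax":0,"ay":0,"az":0},{"dx":0,"dy":0.08,"dz":0.001,"ax":0,"ay":0,"az":0},{"dx":0,"dy":0.05,"dz":0,"ax":0,"ay":0,"az":0},{"dx":0,"dy":0.03,"dz":0,"ax":0,"ay":0,"az":0},{"dx":0,"dy":0.014,"dz":0,"ax":0,"ay":0,"az":0},{"dx":0,"dy":0,"dz":0,"ax":0,"ay":0,"az":0}]'
python3 -m creep '[{"dx":0,"dy":0,"dz":0,"ax":0,"ay":0,"az":0},{"dx":0,"dy":0,"dz":0,"ax":0,"ay":0,"az":0},{"dx":0,"dy":0,"dz":0,"ax":0,"ay":0,"az":0},{"dx":0,"dy":0,"dz":0,"ax":0,"ay":0,"az":0},{"dx":0,"dy":0,"dz":0,"ax":0,"ay":0,"az":0}]' 255 50
python3 -m creep '[{"dx":0,"dy":-0.03,"dz":-0.03,"ax":0,"ay":0,"az":0},{"dx":0,"dy":-0.06,"dz":-0.06,"ax":0,"ay":0,"az":0},{"dx":0,"dy":-0.07,"dz":-0.07,"ax":0,"ay":0,"az":0},{"dx":0,"dy":-0.07,"dz":-0.07,"ax":0,"ay":0,"az":0},{"dx":0,"dy":-0.07,"dz":-0.07,"ax":0,"ay":0,"az":0},{"dx":0,"dy":-0.07,"dz":-0.07,"ax":0,"ay":0,"az":0},{"dx":0,"dy":-0.07,"dz":-0.07,"ax":0,"ay":0,"az":0}]'
python3 -c "
from h import *
place(-43,up=120,uo=9,zo=12)"
```

```text
time_s: 40.08
eef_pos: [453.8, -136.2, 131.0]
ee_rot: [-0.371, 0.889, -0.247, 0.104]
ft_force: [-0.6, 0.3, -0.4]
finger_gap: 85.2
time_s: 40.5
eef_pos: [454.3, -135.2, 131.8]
ee_rot: [-0.371, 0.889, -0.246, 0.105]
ft_force: [1.8, 2.6, 6.5]
finger_gap: 63.1
time_s: 41.08
eef_pos: [452.3, -135.7, 320.2]
ee_rot: [-0.371, 0.889, -0.246, 0.104]
ft_force: [0.2, -0.7, -0.7]
finger_gap: 62.9
tcp now [ 452.3 -135.7  320.2] axes x [ 0.86 -0.52  0.  ] y [-0.36 -0.6  -0.71]
tcp target [ 557.1 -107.3  282.4] rot(norm) [ 3.06  -1.096  0.01 ] |deg| 93.1
shift in tool now(norm) [ 0.2503 -0.0933  0.2752] mm [ 75.1 -28.   82.6]  in target frame(norm) [ 0.3447  0.1678 -0.0107]
min rows 13.004350164508056
```

```bash
python3 -m creep '[{"dx":0.0626,"dy":-0.0233,"dz":0.0688,"ax":0,"ay":0,"az":0},{"dx":0.0626,"dy":-0.0233,"dz":0.0688,"ax":0,"ay":0,"az":0},{"dx":0.0626,"dy":-0.0233,"dz":0.0688,"ax":0,"ay":0,"az":0},{"dx":0.0626,"dy":-0.0233,"dz":0.0688,"ax":0,"ay":0,"az":0},{"dx":0,"dy":0,"dz":0,"ax":0.17,"ay":-0.0609,"az":0},{"dx":0,"dy":0,"dz":0,"ax":0.17,"ay":-0.0609,"az":0},{"dx":0,"dy":0,"dz":0,"ax":0.17,"ay":-0.0609,"az":0},{"dx":0,"dy":0,"dz":0,"ax":0.17,"ay":-0.0609,"az":0},{"dx":0,"dy":0,"dz":0,"ax":0.17,"ay":-0.0609,"az":0},{"dx":0,"dy":0,"dz":0,"ax":0.17,"ay":-0.0609,"az":0},{"dx":0,"dy":0,"dz":0,"ax":0.17,"ay":-0.0609,"az":0},{"dx":0,"dy":0,"dz":0,"ax":0.17,"ay":-0.0609,"az":0}]'
python3 -m creep '[{"dx":0,"dy":0,"dz":0,"ax":0.17,"ay":-0.0609,"az":0},{"dx":0,"dy":0,"dz":0,"ax":0.17,"ay":-0.0609,"az":0},{"dx":0,"dy":0,"dz":0,"ax":0.17,"ay":-0.0609,"az":0},{"dx":0,"dy":0,"dz":0,"ax":0.17,"ay":-0.0609,"az":0},{"dx":0,"dy":0,"dz":0,"ax":0.17,"ay":-0.0609,"az":0},{"dx":0,"dy":0,"dz":0,"ax":0.17,"ay":-0.0609,"az":0},{"dx":0,"dy":0,"dz":0,"ax":0.17,"ay":-0.0609,"az":0},{"dx":0,"dy":0,"dz":0,"ax":0.17,"ay":-0.0609,"az":0},{"dx":0,"dy":0,"dz":0,"ax":0.17,"ay":-0.0609,"az":0},{"dx":0,"dy":0,"dz":0,"ax":0.17,"ay":-0.0609,"az":0},{"dx":0,"dy":0,"dz":0,"ax":0,"ay":0,"az":0},{"dx":0,"dy":0,"dz":0,"ax":0,"ay":0,"az":0}]'
python3 -c "
from h import *
place(-43,up=120,uo=9,zo=12); inhand()
im=imaging.get_image('wrist'); cv2.imwrite('pics/w16.png',im['pixels'])"
```

```text
time_s: 42.08
eef_pos: [557.6, -107.3, 281.3]
ee_rot: [-0.674, 0.72, -0.15, 0.074]
ft_force: [-0.3, 0.2, -1.0]
finger_gap: 62.7
time_s: 43.08
eef_pos: [557.5, -108.1, 280.1]
ee_rot: [0.923, -0.384, 0.008, -0.023]
ft_force: [0.1, -0.4, -1.1]
finger_gap: 63.4
tcp now [ 557.5 -108.1  280.1] axes x [ 1.   -0.05  0.  ] y [ 0.04  0.7  -0.71]
tcp target [ 557.1 -107.3  282.4] rot(norm) [0.008 0.003 0.007] |deg| 0.3
shift in tool now(norm) [-0.0014 -0.0037  0.0072] mm [-0.4 -1.1  2.2]  in target frame(norm) [-0.0014 -0.0036  0.0072]
min rows 0.059121648275149576
top 1655 mean [-105.3  -44.   192.8] p2 [-134.2  -56.1  190.3] p98 [-75.4 -32.  194.3] normal [-0.003 -0.047  0.999]
face 7556 mean [-104.6  -53.9  173.5] p2 [-132.7  -56.9  137.8] p98 [-76.6 -34.2 193.9] normal [ 0.008 -0.985  0.171]
```

View pics/w16.png

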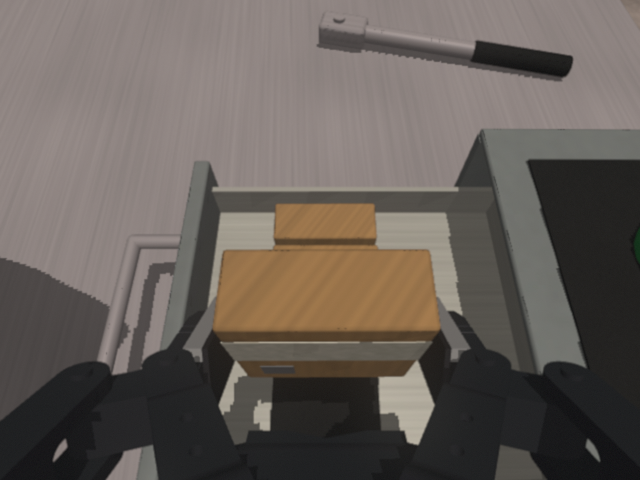

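```bash
python3 -m creep '[{"dx":0,"dy":0.045,"dz":-0.035,"ax":0,"ay":0,"az":0},{"dx":0,"dy":0.04,"dz":-0.04,"ax":0,"ay":0,"az":0},{"dx":0,"dy":0.04,"dz":-0.04,"ax":0,"ay":0,"az":0},{"dx":0,"dy":0.04,"dz":-0.04,"ax":0,"ay":0,"az":0},{"dx":0,"dy":0.04,"dz":-0.04,"ax":0,"ay":0,"az":0},{"dx":0,"dy":0.03,"dz":-0.03,"ax":0,"ay":0,"az":0},{"dx":0,"dy":0.02,"dz":-0.02,"ax":0,"ay":0,"az":0},{"dx":0,"dy":0.008,"dz":-0.008,"ax":0,"ay":0,"az":0},{"dx":0,"dy":0.004,"dz":-0.004,"ax":0,"ay":0,"az":0},{"dx":0,"dy":0,"dz":0,"ax":0,"ay":0,"az":0},{"dx":0,"dy":0,"dz":0,"ax":0,"ay":0,"az":0},{"dx":0,"dy":0,"dz":0,"ax":0,"ay":0,"az":0}]'
python3 -c "
from h import *
inhand()
im=imaging.get_image('wrist'); cv2.imwrite('pics/w17.png',im['pixels'])"
```

```text
time_s: 44.18
eef_pos: [558.2, -106.0, 169.2]
ee_rot: [0.923, -0.384, 0.007, -0.023]
ft_force: [-0.0, -0.2, -0.8]
finger_gap: 62.9
top 4830 mean [-104.7  -19.5   80.9] p2 [-133.8  -53.    78.4] p98 [-75.3  12.4  83.3] normal [ 0.005 -0.043 -0.999]
face 9222 mean [-104.   -44.9   65.2] p2 [-132.7  -54.7   26. ] p98 [-75.4   4.7  83.1] normal [ 0.025 -0.789  0.613]
```

View pics/w17.png

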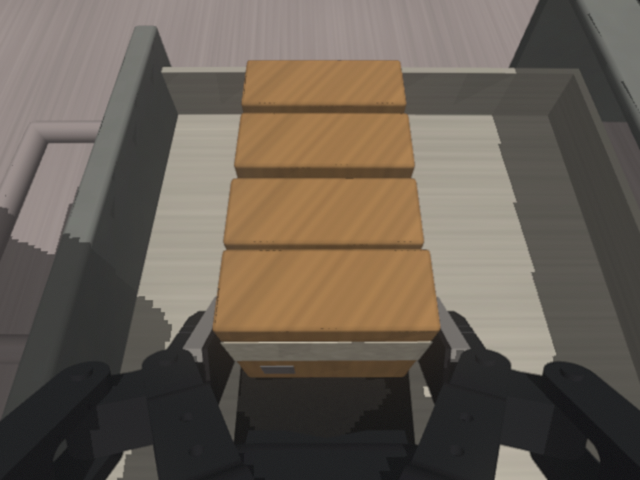

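```bash
python3 -m creep '[{"dx":0,"dy":0.003,"dz":-0.003,"ax":0,"ay":0,"az":0},{"dx":0,"dy":0,"dz":0,"ax":0,"ay":0,"az":0},{"dx":0,"dy":0,"dz":0,"ax":0,"ay":0,"az":0}]'
python3 -m creep '[{"dx":0,"dy":0,"dz":0,"ax":0,"ay":0,"az":0},{"dx":0,"dy":0,"dz":0,"ax":0,"ay":0,"az":0},{"dx":0,"dy":0,"dz":0,"ax":0,"ay":0,"az":0},{"dx":0,"dy":0,"dz":0,"ax":0,"ay":0,"az":0}]' 0
python3 -m creep '[{"dx":0,"dy":-0.03,"dz":0,"ax":0,"ay":0,"az":0},{"dx":0,"dy":-0.06,"dz":0,"ax":0,"ay":0,"az":0},{"dx":0,"dy":-0.09,"dz":0,"ax":0,"ay":0,"az":0},{"dx":0,"dy":-0.09,"dz":0,"ax":0,"ay":0,"az":0},{"dx":0,"dy":-0.09,"dz":0,"ax":0,"ay":0,"az":0},{"dx":0,"dy":-0.09,"dz":0,"ax":0,"ay":0,"az":0},{"dx":0,"dy":0,"dz":0,"ax":0,"ay":0,"az":0},{"dx":0,"dy":0,"dz":0,"ax":0,"ay":0,"az":0},{"dx":0,"dy":0,"dz":0,"ax":0,"ay":0,"az":0}]'
python3 m.py
python3 -c "
from h import *
row(); row('wrist')
im=imaging.get_image('scene'); cv2.imwrite('pics/s18.png',im['pixels'])
X=world(im); H=W2H(X.reshape(-1,3))
m=(H[:,0]<-215)&(H[:,0]>-260)&(abs(H[:,1])<40)&(H[:,2]>42)&(H[:,2]<66)
P=H[m]; print('handle',len(P),P.mean(0),P.min(0),P.max(0))
for n in('side','wrist'):
  im=imaging.get_image(n); cv2.imwrite('pics/%s18.png'%n,im['pixels'])"
```

```text
time_s: 44.53
eef_pos: [558.0, -106.0, 167.3]
ee_rot: [0.923, -0.384, 0.007, -0.022]
ft_force: [0.0, 1.3, -0.8]
finger_gap: 62.8
time_s: 44.87
eef_pos: [558.0, -106.0, 167.3]
ee_rot: [0.923, -0.383, 0.007, -0.022]
ft_force: [0.0, -0.2, 0.1]
finger_gap: 85.5
time_s: 45.62
eef_pos: [552.9, -201.1, 262.9]
ee_rot: [0.923, -0.383, 0.008, -0.023]
ft_force: [0.1, -0.3, -0.1]
finger_gap: 85.8
== scene
carton px 322 252 c [592.7  40.7] size [85.2 13.2] ang 89.0 z 31.0 58
top ((794.5137939453125, 42.616111755371094), (228.4522705078125, 253.89984130859375), 87.40499877929688) 12485 94.69175333463109 [[662.5, -65.69999694824219], [916.2000122070312, -77.19999694824219], [926.5, 151.0], [672.9000244140625, 162.5]]
== side
carton px 324 288 c [542.6  76.7] size [123.4  53.1] ang 58.0 z 30.3 99
top ((794.7677001953125, 42.954132080078125), (236.057373046875, 253.1879425048828), 87.12107849121094) 8437 95.754897384558 [[662.4000244140625, -68.5999984741211], [915.2999877929688, -81.30000305175781], [927.0999755859375, 154.5], [674.2999877929688, 167.1999969482422]]
scene standing H c [-103.9  -11.3] [67.9 25.9] 0.1 z [76.5 79.4 81.8] y -24.2 1.7 241
scene standing H c [-102.8   19.2] [26. 67.] 89.8 z [76.2 79.3 81.6] y 6.2 32.3 244
scene standing H c [-104.1   49.1] [25.9 66.5] 89.6 z [76.7 79.5 81.9] y 36.1 62.1 240
scene standing H c [-103.3  -40.4] [25.4 66.9] 88.1 z [76.1 79.3 81.6] y -53.8 -28.0 244
wrist standing H c [-104.8    3.2] [ 63.7 118.1] 0.4 z [76.5 80.1 81.1] y -55.9 62.3 14027
handle 125 [-233.5062858    -0.40336589   52.25945579] [-241.12007251  -39.87725157   44.81510589] [-228.62840283   39.93125917   57.78658048]
```

View pics/s18.png

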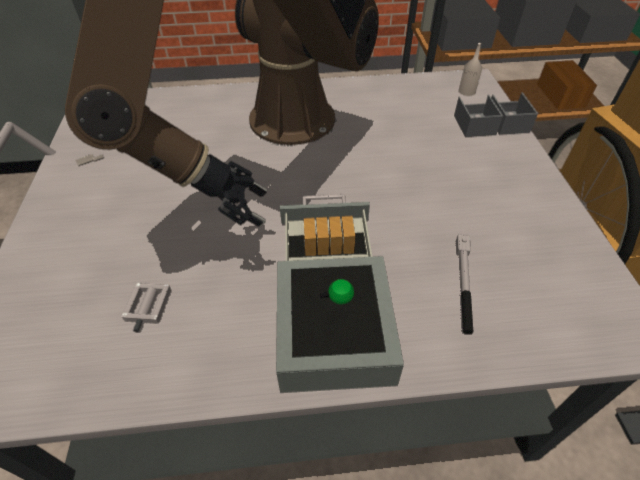

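View pics/side18.png

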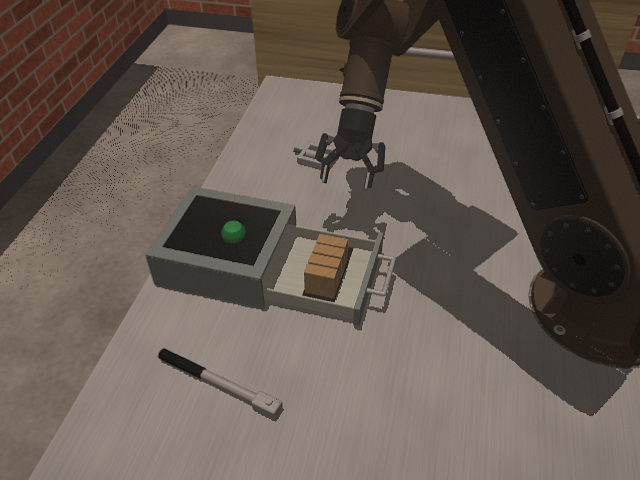

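View pics/wrist18.png

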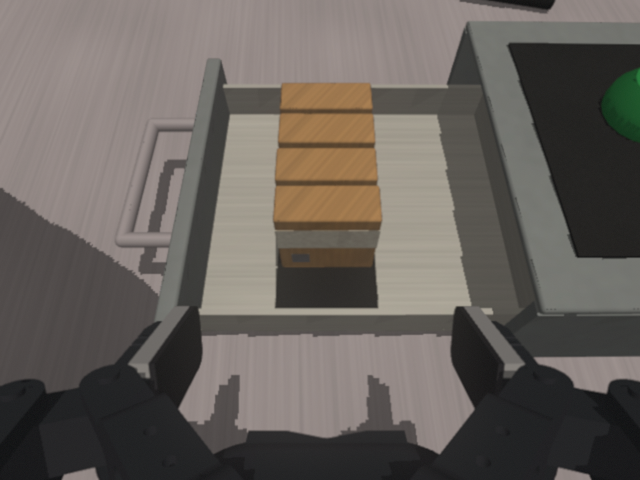

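```bash
python3 -c "
from bench import job; print(job.hand_in())"
```

```text
the job is handed in; nothing more can be done
None
```

The tray is out at its stop and all four cartons on the cart stand in a row along the rubber strip. I handed the job in at about 46 s and it gave no verdict.

**What I did:** I pulled the tray out by its handle until it stopped. Each carton was picked flat with the tool leaning about 45° one way, turned 90° about the jaw axis, and set upright on the strip.

**Last checks before handing in:**

| Check | Measured |
|---|---|
| Row positions across the tray | about +49, +19, −11 and −40 mm; gaps about 4 mm |
| Offset from the strip centre line | within about 2 mm, faces square within about 2° |
| Carton tops | about 80 mm above the deck, so standing on the tray floor |
| Tray | same handle position as right after the pull, at its stop |
| Robot | gripper open and clear of everything |

- **Bystanders:** the bell, the pedal and the torque wrench appear unmoved in the images. I did not measure them at the end.
- **Knocked carton:** the right-hand carton was knocked about 5 cm aside during the run. I measured it again before picking it.
- **Side force while pulling:** it reached about 61 N on the wrist near the stop, under the 120 N wrist limit. I eased it before letting go. I had no separate reading to check against the 40 N limit on the arm or gripper body.
- **Readings that disagreed:** the scene camera put the handle at −233.5 mm from the housing front, while the tool position gave −237.6 mm. I trust the second, because the scene camera read about 3.6 mm off in the same way before the pull. Either value is within the tray tolerance.

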